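# Seal the lid of an instrument dry box corner by corner

### The arm

A 6-joint arm with a two-finger parallel gripper is mounted at the origin on a cart in front of the work surface, level with it; the furniture and walls round the work are solid. World frame = base frame: x ahead of the robot, y to its left, z up, the work surface at z = 0. Lengths are in m, angles in degrees, forces in N, time in s.
With the tool pointing down it reaches from about 0.325 to 0.75 m from the base axis. Payload 7.6 kg.
Tool frame: the origin (TCP) lies at the very end of the fingers, on their centre line; the grasp point (between the pads) lies manip.grasp_offset behind it (manip.grasp_offset is the distance from the TCP to the grasp point, in m); y points along the fingers, x is the direction in which the jaws open and shut, and the axes are right-handed (so a half turn about y gives the same grasp; the last joint's range is limited). The gripper opens to 85 mm and grips with 20 to 120 N. Pads are 22 mm wide; open, the fingers measure 114 mm over their backs; the gripper's body (76 mm by 85 mm) begins 54 mm behind the grasp point. The pads swing forward as they close: fully open they stand 13 mm farther back than shut.
Start: joints at [71.717, 2.991, 80.254, -0, 96.75, -4.028], TCP at [0.129, 0.509, 0.231] pointing down, gripper open.
Joint ranges: [-166.34, 166.34], [-52.06, 124.39], [6.96, 135.62], [-60.46, 240.46], [14.63, 156.25], [-167.68, 167.68]. Speed limits (degrees/s): [147.25, 147.25, 172.46, 180, 180, 180].

### API

Orientations are given as a 3x3 rotation matrix whose columns are the frame's x, y, z axes.
In Python, from workcell import manip, viewer, finder gives the robot as it stands. The module is installed in compiled form; this text tells all that it offers.
- The arm moves only by the tool play_rows, never from a script. Its argument "increments" is one flat list of numbers, 5 for each row, row after row: the finger opening in cm, from 0 to 8.54, then the shift along the tool's x, y, z in cm, then the turn about the tool's y in degrees. A call has exactly 5 rows; each row shifts and turns the commanded pose from where the row before left it, along the tool's axes as they then stand; what a row does not reach is not made up. A row lasts 1/12 s, in which the tool goes at most 41.7 mm and 7.16 degrees, less where a joint would pass 70% of its speed; a pose out of reach is approached as far as the arm can. A call with a gripper value outside its range is refused whole. The fingers move at their own pace and stop on an object; "squeeze" is the grip in N (left out, the last holds). Time passes only in rows, so rows that do not move let the fingers close, or fill a call up. It gives the time, the measured TCP pose, the force and the opening at its end, in the units of the state.
- manip.sense(): the state, without advancing time (a new reading comes with each control period).
- viewer.grab_frame(name): name is "side" or "top" or "wrist"; returns the picture (480x640x3 uint8, red, green, blue); there is no depth.
- viewer.calibration(name): a dict with "fx", "fy", "cx", "cy" (pixels), "R" (3x3) and "t" (3): a world point X has camera coordinates R X + t; the wrist camera has in their place "mount" (4x4, takes a point from camera to tool coordinates, whose origin is the TCP and whose axes are the tool frame's). Camera axes: x right, y down, z forward; pixel columns grow to the right and rows downward; lengths in m; the calibration is good to about 2 mm. A picture is of the moment at which its call begins: read the wrist's pose just before it. calibration takes no time and is no camera call.
- manip.close_job(): hands the job in, once; it reports no verdict.
Trained networks look in the newest picture that a camera, given by its name, has taken for a name from the list of things; names that differ only in an ending like _2 or _b are one class to them, and where a whole thing is asked for, a point or a joint stands for the part that bears it (a point fixed in the world has none). Each returns a list of dicts, best first, with "score" (0 to 1); they miss things now and then, are a little off and sometimes report something else, mostly with a low value. They report only what shows in the picture. A call takes as long as a camera call.
- finder.silhouettes(thing, camera): "pixels" (480x640 bool, what is visible of it).
- finder.mark_of(thing, camera): "at" ([x, y, z] in m, in world coordinates, good to about 4 mm: a listed point, or the origin of a listed thing).
The state is a dict: "time_s": time; "joint_pos": joint angles; "dq": joint speeds; "joint_efforts": joint torques, N m; "position": TCP position; "tool_rot": TCP orientation; "force": force on the tool from outside, world axes, zero at the start; "wrist_torque": the same for the moment, N m; "finger_gap": finger opening in m.
Only numpy, scipy, OpenCV 4.12 (cv2) and the standard library are available. Lean on these libraries where they do the work, as an engineer would, in place of code of your own. Each camera call takes 0.05 s, during which the arm holds its last target.

### The job

Put the loose lid on the grey dry box and let go of it. Then press the lid down onto the gasket one corner at a time, each corner fully home before the next: first any corner, then the one diagonally opposite, then the other two, until the lid sits flat and sealed all round. Finally swing the latch at the front of the box fully over the edge of the lid, and leave the screwdriver and the pliers where they lie.

Things in the scene. Friction and masses are not known exactly. Their poses are not given: they have to be found in the camera images.
- drybox: Grey open-topped box fixed to the bench, forceps inside. Origin: centre of its underside, on the bench; box x to its back, y to its left, z up. Body 130 (x) x 160 (y) mm; rim flange 156 x 186 mm, top at z 55, opening 122 x 152 mm. On it a black gasket strip, top at z 58, and at the corners (x +-66, y +-81 mm) four raised round rubber lobes, 18 mm across, top at z 64.
- lid: Loose flat aluminium lid, 150 (x) x 180 (y) mm, 0.4 kg, flat on the bench at first. Origin: centre of its lowest face. A frame below (110 x 140, 12 mm high) drops into the box opening with 6 mm play; plate z 12 to 18 mm, round bosses at its corners to z 20. A half turn fits as well. Its origin is at box z 52 mm when it lies on the lobes, 46 when sealed (bosses then at box z 66).
- lid_grip (a point): Centre of the lid's handle bar, 44 mm above the lid's origin. The bar is 14 mm wide (lid x), 80 mm long (lid y) and 12 mm high, with 21 mm free below it between posts at lid y = +-34 mm.
- pad_fl (a joint): How far the front left lobe (box x -66, y +81 mm) is pressed down, m: 0 up, 0.006 home, the lid then on the gasket strip. A lobe yields at about 10 N and stays down. While a corner goes down, the diagonally opposite corner of the lid may tip up by some 6 mm above its lobe: that is normal.
- pad_fr (a joint): The same for the front right lobe (box x -66, y -81 mm).
- pad_bl (a joint): The same for the back left lobe (box x +66, y +81 mm).
- pad_br (a joint): The same for the back right lobe (box x +66, y -81 mm).
- latch (a joint): Angle of the swing latch, rad; vertical pin at box x -98, y 0 mm; it turns clockwise seen from above. At 0 it points 120 degrees to the left of box +x (open, front left); at 2.09, its stop, along box +x over the lid's front edge (closed). About 1 N at the knob turns it; it stays where left. Bar 16 mm wide, 53 mm long, box z 67 to 73; it strikes a lid that is not sealed.
- latch_knob (a point): Middle of the upright black knob on the latch, 42 mm from the pin: 16 mm in diameter, box z 73 to 103, this point at z 88.
- screwdriver: Screwdriver with a yellow handle, 170 x 24 x 26 mm, lying on the bench between box and lid; leave it alone. Origin: centre of its underside.
- pliers: Pliers with red handles, 128 x 52 x 12 mm, lying on the bench behind; leave them alone. Origin: centre of their underside.

How it is judged (in metres and radians):
On the way, in this order (a step that is already met when the one before it is completed fails the run):
1. the lid lies on the four gasket lobes in its place, let go, no corner pressed yet (x of lid in the frame of drybox between -0.01 and 0.01 m and y of lid in the frame of drybox between -0.01 and 0.01 m and angle between the x axis of lid and the x axis of drybox, either way round below 0.1 rad and z of lid in the frame of drybox below 0.056 m and value of joint each of pad_fl, pad_fr, pad_bl, pad_br below 0.003 m and contact force between the fingers and lid below 0.2 N), for 0.2 s.
2. one corner is pressed home (more than 4.5 mm), the other three not yet (less than 3 mm) (((value of joint pad_fl above 0.0045 m and value of joint each of pad_fr, pad_bl, pad_br below 0.003 m) or (value of joint each of pad_fl, pad_bl, pad_br below 0.003 m and value of joint pad_fr above 0.0045 m) or (value of joint each of pad_fl, pad_fr, pad_br below 0.003 m and value of joint pad_bl above 0.0045 m) or (value of joint each of pad_fl, pad_fr, pad_bl below 0.003 m and value of joint pad_br above 0.0045 m))), for 0.1 s.
3. the diagonally opposite corner is home too, the other two not yet (((value of joint each of pad_fl, pad_br above 0.0045 m and value of joint each of pad_fr, pad_bl below 0.003 m) or (value of joint each of pad_fl, pad_br below 0.003 m and value of joint each of pad_fr, pad_bl above 0.0045 m))), for 0.1 s.
4. a third corner is home, the last not yet (((value of joint pad_fl below 0.003 m and value of joint each of pad_fr, pad_bl, pad_br above 0.0045 m) or (value of joint each of pad_fl, pad_bl, pad_br above 0.0045 m and value of joint pad_fr below 0.003 m) or (value of joint each of pad_fl, pad_fr, pad_br above 0.0045 m and value of joint pad_bl below 0.003 m) or (value of joint each of pad_fl, pad_fr, pad_bl above 0.0045 m and value of joint pad_br below 0.003 m))), for 0.1 s.
5. all four corners are home, the lid sits flat and sealed, and the latch is still clear (less than 1.0 rad) (value of joint each of pad_fl, pad_fr, pad_bl, pad_br above 0.0045 m and x of lid in the frame of drybox between -0.01 and 0.01 m and y of lid in the frame of drybox between -0.01 and 0.01 m and angle between the x axis of lid and the x axis of drybox, either way round below 0.1 rad and z of lid in the frame of drybox below 0.0475 m and angle between lid's own z axis and vertical below 0.02 rad and value of joint latch below 1 rad), for 0.1 s.
6. the latch is swung over the lid (value of joint latch above 1.8 rad), for 0.1 s.
At the end, for the whole second after the job is handed in: The lid lies in its place on the box (within 10 mm, 0.1 rad), sealed: all four corner lobes are pressed down more than 4.5 mm and the lid is flat within 0.02 rad and down on the gasket strip within 1.5 mm; the latch is swung to more than 1.8 rad over the lid; the lid is at rest (value of joint each of pad_fl, pad_fr, pad_bl, pad_br above 0.0045 m and x of lid in the frame of drybox between -0.01 and 0.01 m and y of lid in the frame of drybox between -0.01 and 0.01 m and angle between the x axis of lid and the x axis of drybox, either way round below 0.1 rad and z of lid in the frame of drybox below 0.0475 m and angle between lid's own z axis and vertical below 0.02 rad and value of joint latch above 1.8 rad and linear speed of lid below 0.02 m/s); the robot touches nothing.
It fails at once if the screwdriver is moved more than 30 mm (distance of screwdriver from where it was at the start of the episode above 0.03 m).
It fails at once if the pliers are moved more than 30 mm (distance of pliers from where it was at the start of the episode above 0.03 m).
It also fails if it takes over 67 s, if anything falls off the work surface, if the arm or the gripper's body presses on something with over 40 N, if the wrist force passes 120 N, or if a joint passes its speed limit or range.

## Working session

There is one attempt and no reset: what is moved stays moved. The work goes in short steps, Python scripts to look and compute and a tool call to move; the robot and the scene stay as the last step left them, time stands still between calls to the robot, and variables do not carry over. Pictures are saved under pics/ and viewed, and the job is handed in when it is done.

Besides the shell and the picture viewer there is one more tool, called after "Call:" as a command line: name --argument value ..., lists and objects as JSON in quotes. play_rows: Moves the arm, as the interface text tells. Its arguments: {"type":"object","properties":{"increments":{"type":"array"},"squeeze":{"type":"number"}},"required":["increments"]}

```bash
mkdir -p pics; cat > h.py <<'E'
import numpy as np, cv2
from workcell import manip, viewer, finder
def save(cam,name):
    im=viewer.grab_frame(cam); cv2.imwrite('pics/'+name+'.png',im[:,:,::-1]); return im
def st():
    s=manip.sense(); print(s['time_s'],np.round(s['position'],4),np.round(s['force'],1),round(s['finger_gap'],4)); print(np.round(s['tool_rot'],4)); return s
E
python3 - <<'E'
from h import *
s=st(); print(manip.grasp_offset)
for c in ['top','side']:
    save(c,c+'0')
    for n in ['drybox','lid','lid_grip','latch_knob','screwdriver','pliers']:
        print(c,n,[(np.round(d['at'],4),round(d['score'],2)) for d in finder.mark_of(n,c)][:2])
print(manip.sense()['time_s'])
E
```

```text
0.0 [0.1292 0.5085 0.2305] [-0.5 -1.2 -0.2] 0.0856
[[ 2.463e-01 -5.000e-04 -9.692e-01]
 [ 9.692e-01 -1.500e-03  2.463e-01]
 [-1.600e-03 -1.000e+00  1.000e-04]]
0.0187
top drybox [(array([0.5473, 0.1759, 0.0011]), 0.55)]
top lid [(array([ 0.5573, -0.1795,  0.0048]), 0.73)]
top lid_grip [(array([ 0.5587, -0.1777,  0.0467]), 0.67)]
top latch_knob [(array([0.4363, 0.2034, 0.0906]), 0.57)]
top screwdriver [(array([ 0.4799,  0.0043, -0.0012]), 0.67)]
top pliers [(array([ 0.7277, -0.0356, -0.0014]), 0.87)]
side drybox [(array([ 0.5495,  0.1778, -0.0023]), 0.73)]
side lid [(array([ 5.485e-01, -1.763e-01, -1.000e-04]), 0.73)]
side lid_grip [(array([ 0.5577, -0.1762,  0.0436]), 0.87)]
side latch_knob [(array([0.4313, 0.2078, 0.0892]), 0.59)]
side screwdriver [(array([ 0.4755, -0.0028,  0.    ]), 0.96)]
side pliers [(array([ 0.7281, -0.0393, -0.0022]), 0.81)]
0.7
```

View pics/top0.png

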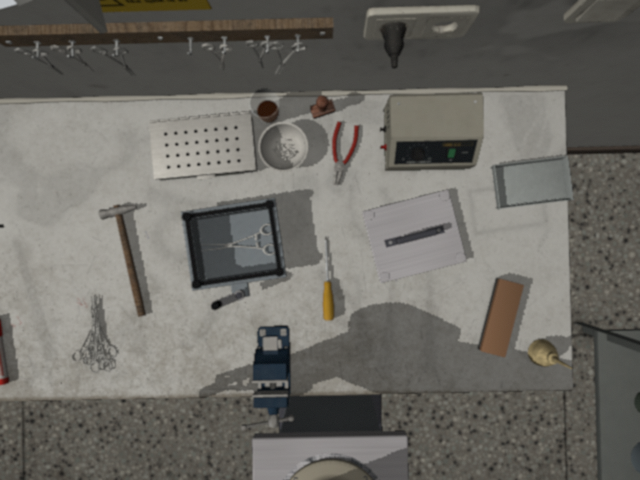

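View pics/side0.png

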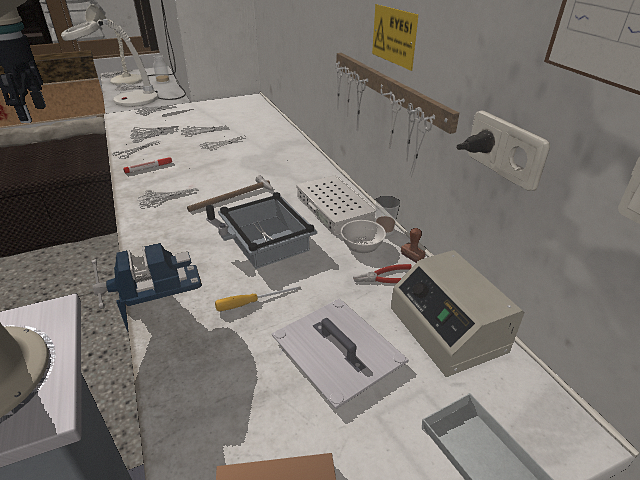

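```bash
python3 - <<'E'
from h import *
for c in ['top','side']:
    for n in ['drybox','lid','latch']:
        r=finder.silhouettes(n,c) if viewer.grab_frame(c) is not None else 0
        print(c,n,[(d['score'],d['pixels'].sum()) for d in r][:3])
        if r: np.save(f'{c}_{n}.npy',r[0]['pixels'])
for c in ['top','side']:
    k=viewer.calibration(c); print(k)
im=cv2.imread('pics/top0.png'); a=cv2.resize(im[180:320,160:300],None,fx=4,fy=4,interpolation=cv2.INTER_CUBIC)
cv2.imwrite('pics/topbox.png',a)
a=cv2.resize(im[180:290,350:480],None,fx=5,fy=5,interpolation=cv2.INTER_CUBIC)
cv2.imwrite('pics/toplid.png',a)
im=cv2.imread('pics/side0.png');a=cv2.resize(im[170:290,190:330],None,fx=5,fy=5,interpolation=cv2.INTER_CUBIC)
cv2.imwrite('pics/sidebox.png',a)
E
```

```text
top drybox [(0.6, np.int64(8234))]
top lid [(0.66, np.int64(6531))]
top latch [(0.72, np.int64(303))]
side drybox [(0.7, np.int64(4888))]
side lid [(0.64, np.int64(7728))]
side latch [(0.62, np.int64(243))]
{'fx': 462.1605417919894, 'fy': 462.1605417919894, 'cx': 324.3328459042288, 'cy': 234.5962314278322, 'R': array([[-0.02172342, -0.99973022, -0.0082212 ],
       [-0.99972194,  0.02179722, -0.00899631],
       [ 0.00917308,  0.00802348, -0.99992574]]), 't': array([0.0140659 , 0.56295092, 0.94552698])}
{'fx': 451.1521548446348, 'fy': 451.1521548446348, 'cx': 312.5194407691057, 'cy': 241.4805701961154, 'R': array([[ 0.92301284, -0.38474001, -0.0047358 ],
       [-0.22765888, -0.53616114, -0.81283619],
       [ 0.31019145,  0.75133638, -0.58247309]]), 't': array([-0.54116559,  0.21821097,  0.7235269 ])}
```

View pics/topbox.png

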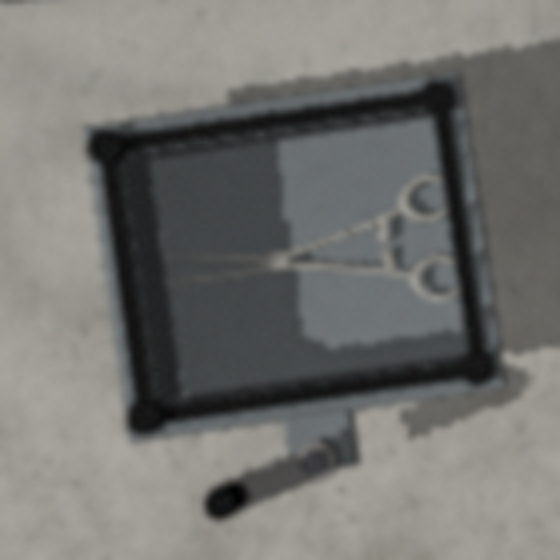

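View pics/toplid.png

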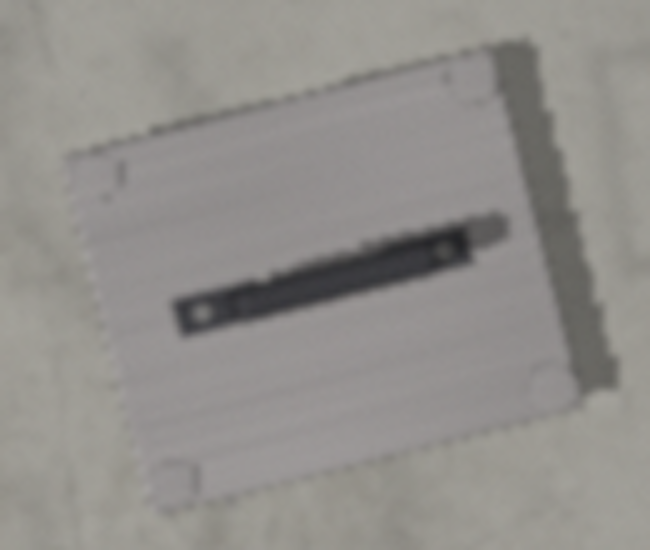

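View pics/sidebox.png

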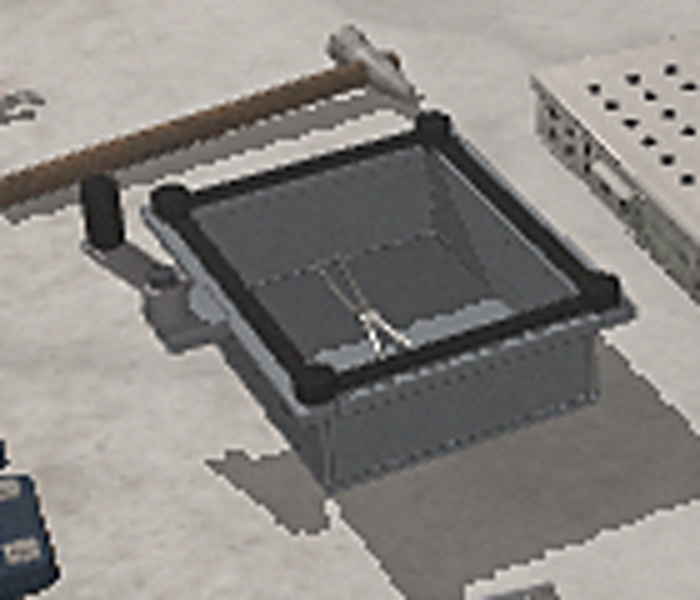

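```bash
cat > fit.py <<'E'
from h import *
from scipy.optimize import least_squares
def proj(c,X):
    k=viewer.calibration(c); p=np.array(k['R'])@np.array(X).T+np.array(k['t'])[:,None]
    return np.stack([k['fx']*p[0]/p[2]+k['cx'],k['fy']*p[1]/p[2]+k['cy']],1)
def tf(q,P):
    x,y,a=q; c,s=np.cos(a),np.sin(a); P=np.array(P,float)
    return np.stack([x+c*P[:,0]-s*P[:,1],y+s*P[:,0]+c*P[:,1],P[:,2]],1)
def unc(c,f,o): return (np.array(c,float)+.5)/f-.5+np.array(o)
def fit(obs,q0):
    f=lambda q: np.concatenate([(proj(c,tf(q,P))-px).ravel() for c,P,px in obs])
    r=least_squares(f,q0); return r.x,f(r.x)
E
python3 - <<'E'
from fit import *
L=[[66,81,64],[66,-81,64],[-66,-81,64],[-66,81,64]]; L=np.array(L)/1e3
top=unc([(106,147),(440,96),(481,364),(146,415)],4,(160,180))
side=unc([(432,122),(604,285),(317,382),(171,200)],5,(190,170))
for o in ([('top',L,top)],[('side',L,side)],[('top',L,top),('side',L,side)]):
    q,r=fit(o,[.548,.177,.1]); print('box',q.round(4),np.rad2deg(q[2]),r.round(1))
B=np.array([[66,81,20],[66,-81,20],[-66,-81,20],[-66,81,20],[75,90,18],[75,-90,18],[-75,-90,18],[-75,90,18],[0,0,50]])/1e3
lt=unc([(97,180),(470,77),(552,385),(176,482),(68,155),(495,45),(582,400),(165,512),(322,280)],5,(350,180))
q,r=fit([('top',B,lt)],[.555,-.178,.2]);print('lid',q.round(4),np.rad2deg(q[2]),r.round(1))
im=cv2.imread('pics/side0.png')
for X in tf(q,B): cv2.circle(im,tuple(int(v) for v in proj('side',X[None])[0]),2,(0,0,255),-1)
cv2.imwrite('pics/sidelid.png',cv2.resize(im[280:430,250:430],None,fx=4,fy=4))
for n in ['drybox','lid']:
    for c in ['top','side']:
        m=np.load(f'{c}_{n}.npy'); ys,xs=np.nonzero(m); print(c,n,cv2.minAreaRect(np.stack([xs,ys],1).astype(np.float32)))
E
```

```text
box [0.5493 0.1773 0.1298] 7.435795505228657 [ 0.1 -0.5 -0.2 -0.5 -0.2  0.5  0.3  0.4]
box [0.5479 0.1738 0.1355] 7.76542399110041 [ 0.   0.3 -0.1  0.3  0.3 -0.3 -0.2 -0.3]
box [0.549  0.1767 0.1317] 7.548478829894433 [ 0.4 -0.2  0.  -0.4  0.2  0.6  0.7  0.7  0.2 -0.3 -0.2 -0.4  0.2 -1.2
 -0.  -1.1]
lid [ 0.5572 -0.1793  0.2349] 13.460788742739346 [-2.  -1.6  1.4 -1.5  1.8  0.4 -1.1  1.5 -1.7  0.3 -0.7 -0.4  1.   0.6
 -2.2  0.9  3.2 -0.2]
top drybox ((234.59503173828125, 254.703369140625), (103.17036437988281, 97.46546173095703), 82.303955078125)
side drybox ((260.1999816894531, 225.10000610351562), (103.74708557128906, 71.23509216308594), 43.2642936706543)
top lid ((413.95233154296875, 236.26959228515625), (74.80945587158203, 89.10665893554688), 76.39945983886719)
side lid ((339.62353515625, 347.3941650390625), (108.79063415527344, 86.98912048339844), 49.398704528808594)
```

View pics/sidelid.png

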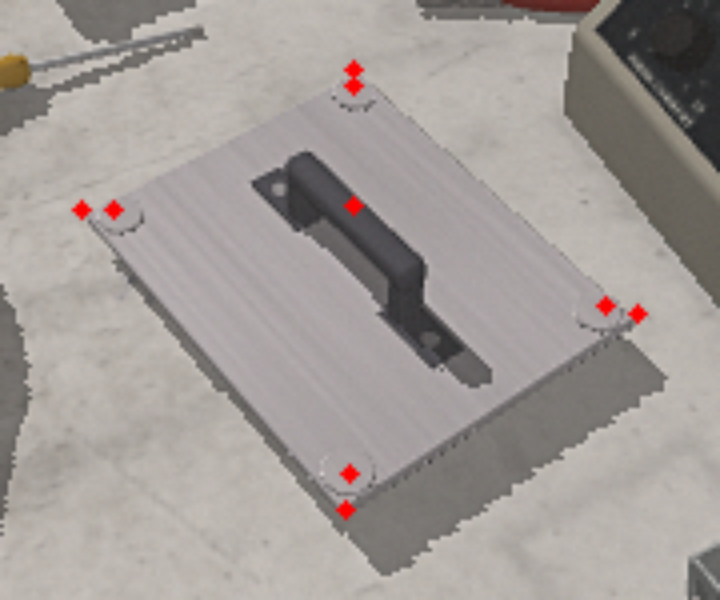

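```bash
python3 - <<'E'
from fit import *
b=np.array([[66,81,20],[66,-81,20],[-66,-81,20],[-66,81,20]])/1e3
B=np.vstack([b,np.array([[75,90,18],[75,-90,18],[-75,-90,18],[-75,90,18],[0,0,20]])/1e3])
lt=unc([(100,178),(470,77),(552,385),(176,482),(68,155),(497,45),(582,400),(165,512),(322,280)],5,(350,180))
S=np.vstack([b,[[0,0,.050]]]); ls=unc([(353,92),(600,310),(348,471),(121,215),(354,210)],4,(250,280))
for o in ([('top',B,lt)],[('side',S,ls)],[('top',B,lt),('side',S,ls)]):
    q,r=fit(o,[.555,-.178,.2]);print('lid',q.round(4),np.rad2deg(q[2]),r.round(1))
E
```

```text
lid [ 0.5573 -0.1802  0.2328] 13.337766949875801 [-2.1 -1.4  1.9 -1.5  2.2  0.5 -0.7  1.4 -1.2  0.1 -0.6 -0.4  1.4  0.7
 -1.8  0.7  0.8 -0.2]
lid [ 0.557  -0.1791  0.231 ] 13.232612937796425 [ 0.5 -1.5  1.3 -0.   0.1  1.4 -1.9 -0.8  0.  -0.2]
lid [ 0.5571 -0.1798  0.2321] 13.296589277544857 [-2.3 -1.3  1.7 -1.3  2.   0.6 -0.9  1.5 -1.4  0.2 -0.7 -0.3  1.2  0.8
 -2.   0.8  0.6 -0.1  0.6 -1.3  1.6  0.2  0.4  1.7 -1.8 -0.6  0.3  0. ]
```

```bash
cat > plan.py <<'E'
import sys
from h import *
def rows(x,y,z,yaw,grip,n,s=None):
    s=s or manip.sense(); p=np.array(s['position']); R=np.array(s['tool_rot'])
    psi=np.degrees(np.arctan2(R[1,0],R[0,0])); d=(yaw-psi+180)%360-180
    tgt=np.array([x,y,z]); out=[]
    for i in range(n):
        f=1/(n-i); want=(tgt-p)*f; a=np.radians(psi); c,sn=np.cos(a),np.sin(a)
        ax=np.array([[c,sn,0],[0,0,-1],[-sn,c,0]])
        t=np.round(ax@want*100,1); turn=np.round(-((yaw-psi+180)%360-180)*f,1)
        p=p+ax.T@t/100; psi-=turn; out.append([grip,*t.tolist(),float(turn)])
    for i in range(0,n,5): print(str([v for r in out[i:i+5] for v in r]).replace('-0.0,','0,'))
    print('end',p.round(4),round(psi,2),'start',np.round(s['position'],4))
if __name__=='__main__':
    a=[float(v) for v in sys.argv[1:]]; rows(*a[:5],int(a[5]))
E
python3 plan.py .557 -.18 .2 13.3 7 25
```

```text
[7.0, -2.2, 0.1, -2.3, 2.5, 7.0, -2.1, 0.1, -2.4, 2.5, 7.0, -2.0, 0.1, -2.5, 2.5, 7.0, -1.9, 0.1, -2.6, 2.5, 7.0, -1.8, 0.1, -2.7, 2.5]
[7.0, -1.7, 0.1, -2.8, 2.5, 7.0, -1.6, 0.1, -2.8, 2.5, 7.0, -1.4, 0.1, -2.9, 2.5, 7.0, -1.3, 0.1, -3.0, 2.5, 7.0, -1.2, 0.1, -3.0, 2.5]
[7.0, -1.1, 0.1, -3.1, 2.5, 7.0, -0.9, 0.1, -3.1, 2.5, 7.0, -0.8, 0.1, -3.2, 2.5, 7.0, -0.6, 0.2, -3.2, 2.5, 7.0, -0.5, 0.1, -3.2, 2.5]
[7.0, -0.4, 0.2, -3.2, 2.5, 7.0, -0.2, 0.1, -3.2, 2.5, 7.0, -0.1, 0.2, -3.3, 2.5, 7.0, 0.1, 0.1, -3.3, 2.5, 7.0, 0.2, 0.2, -3.2, 2.5]
[7.0, 0.3, 0.1, -3.2, 2.5, 7.0, 0.5, 0.2, -3.2, 2.5, 7.0, 0.6, 0.1, -3.2, 2.5, 7.0, 0.8, 0.2, -3.2, 2.5, 7.0, 0.9, 0.1, -3.2, 2.4]
end [ 0.5575 -0.1803  0.2003] 13.34 start [0.1293 0.5089 0.2313]
```

Call:
play_rows --increments '[7.0, -2.2, 0.1, -2.3, 2.5, 7.0, -2.1, 0.1, -2.4, 2.5, 7.0, -2.0, 0.1, -2.5, 2.5, 7.0, -1.9, 0.1, -2.6, 2.5, 7.0, -1.8, 0.1, -2.7, 2.5]'

```text
time_s: 1.72
position: [0.2148, 0.3717, 0.2263]
tool_rot: [[0.452, 0.0, -0.892], [0.892, 0.0, 0.452], [0.0, -1.0, -0.0]]
force: [0.4, 0.9, 1.1]
finger_gap: 0.0702
```

Call:
play_rows --increments '[7.0, -1.7, 0.1, -2.8, 2.5, 7.0, -1.6, 0.1, -2.8, 2.5, 7.0, -1.4, 0.1, -2.9, 2.5, 7.0, -1.3, 0.1, -3.0, 2.5, 7.0, -1.2, 0.1, -3.0, 2.5]'

```text
time_s: 2.13
position: [0.3005, 0.2338, 0.2215]
tool_rot: [[0.634, 0.001, -0.773], [0.773, 0.001, 0.634], [0.001, -1.0, -0.0]]
force: [0.7, 0.8, -0.1]
finger_gap: 0.0696
```

Call:
play_rows --increments '[7.0, -1.1, 0.1, -3.1, 2.5, 7.0, -0.9, 0.1, -3.1, 2.5, 7.0, -0.8, 0.1, -3.2, 2.5, 7.0, -0.6, 0.2, -3.2, 2.5, 7.0, -0.5, 0.1, -3.2, 2.5]'

```text
time_s: 2.55
position: [0.3867, 0.0951, 0.2154]
tool_rot: [[0.787, 0.001, -0.617], [0.617, 0.0, 0.787], [0.001, -1.0, -0.0]]
force: [0.7, 1.0, 0.2]
finger_gap: 0.0704
```

Call:
play_rows --increments '[7.0, -0.4, 0.2, -3.2, 2.5, 7.0, -0.2, 0.1, -3.2, 2.5, 7.0, -0.1, 0.2, -3.3, 2.5, 7.0, 0.1, 0.1, -3.3, 2.5, 7.0, 0.2, 0.2, -3.2, 2.5]'

```text
time_s: 2.97
position: [0.4725, -0.043, 0.2074]
tool_rot: [[0.902, 0.001, -0.432], [0.432, 0.0, 0.902], [0.001, -1.0, -0.0]]
force: [0.6, 0.5, 0.8]
finger_gap: 0.0698
```

Call:
play_rows --increments '[7.0, 0.3, 0.1, -3.2, 2.5, 7.0, 0.5, 0.2, -3.2, 2.5, 7.0, 0.6, 0.1, -3.2, 2.5, 7.0, 0.8, 0.2, -3.2, 2.5, 7.0, 0.9, 0.1, -3.2, 2.4]'

```text
time_s: 3.38
position: [0.5581, -0.1818, 0.1999]
tool_rot: [[0.974, -0.0, -0.229], [0.229, 0.0, 0.974], [-0.0, -1.0, 0.0]]
force: [0.6, 0.1, 0.8]
finger_gap: 0.0699
```

```bash
python3 - <<'E'
from h import *
st(); save('wrist','w1'); s=st(); print(viewer.calibration('wrist'))
print([(np.round(d['at'],4),d['score']) for d in finder.mark_of('lid_grip','wrist')])
E
```

```text
3.3833 [ 0.5581 -0.1818  0.1999] [0.6 0.1 0.8] 0.0699
[[ 9.735e-01 -1.000e-04 -2.286e-01]
 [ 2.286e-01  3.000e-04  9.735e-01]
 [-0.000e+00 -1.000e+00  3.000e-04]]
3.4333 [ 0.5593 -0.1863  0.198 ] [-1.4 -2.6 -0.4] 0.0699
[[ 9.749e-01 -1.500e-03 -2.228e-01]
 [ 2.228e-01 -1.300e-03  9.749e-01]
 [-1.700e-03 -1.000e+00 -9.000e-04]]
{'fx': 382.46083470218196, 'fy': 382.46083470218196, 'cx': 315.70002370636377, 'cy': 238.06417898836074, 'mount': array([[ 9.99997818e-01,  2.08879752e-04,  2.07857427e-03,
         1.08715315e-03],
       [-1.95455434e-03, -2.57684130e-01,  9.66227235e-01,
        -1.41866568e-01],
       [ 7.37440909e-04, -9.66229189e-01, -2.57683159e-01,
         6.47681725e-02],
       [ 0.00000000e+00,  0.00000000e+00,  0.00000000e+00,
         1.00000000e+00]])}
[(array([ 0.5525, -0.1783,  0.0449]), 0.63)]
```

View pics/w1.png

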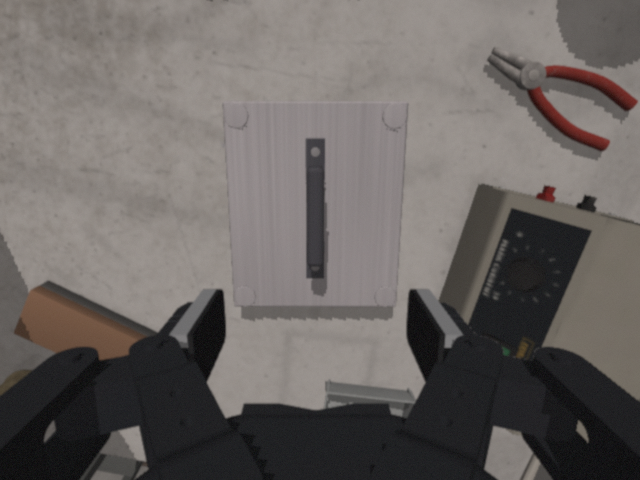

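```bash
python3 - <<'E'
from h import *
save('wrist','w2'); s=st(); 
print([(np.round(d['at'],4),d['score']) for d in finder.mark_of('lid_grip','wrist')])
E
python3 plan.py .557 -.18 .08 13.3 6 5
```

```text
3.5333 [ 0.5576 -0.1819  0.1988] [ 0.3  0.7 -0.7] 0.0702
[[ 9.735e-01 -2.200e-03 -2.285e-01]
 [ 2.285e-01  9.000e-04  9.735e-01]
 [-1.900e-03 -1.000e+00  1.400e-03]]
[(array([ 0.5571, -0.1782,  0.0422]), 0.94)]
[6.0, 0, 2.4, 0.0, 0.0, 6.0, 0, 2.4, 0.0, 0.0, 6.0, 0, 2.4, 0.0, 0.0, 6.0, 0, 2.4, 0.0, 0.0, 6.0, 0, 2.4, 0.1, 0.0]
end [ 0.5572 -0.1797  0.0795] 13.3 start [ 0.5574 -0.1807  0.1995]
```

Call:
play_rows --increments '[6, 0, 3, 0, 0, 6, 0, 3, 0, 0, 6, 0, 3, 0, 0, 6, 0, 2, 0.1, 0, 6, 0, 1.5, 0, 0]'

```text
time_s: 4.0
position: [0.556, -0.1775, 0.0733]
tool_rot: [[0.973, -0.002, -0.233], [0.233, 0.001, 0.973], [-0.002, -1.0, 0.002]]
force: [0.2, -0.2, 0.4]
finger_gap: 0.0602
```

Call:
play_rows --increments '[6, 0, 1.5, 0, 0, 6, 0, 1.5, 0, 0, 6, 0, 1, 0, 0, 6, 0, 0.8, 0, 0, 6, 0, 0, 0, 0]'

```text
time_s: 4.42
position: [0.5565, -0.1784, 0.0261]
tool_rot: [[0.973, -0.002, -0.232], [0.232, 0.001, 0.973], [-0.002, -1.0, 0.001]]
force: [-0.4, 0.7, -1.0]
finger_gap: 0.0599
```

```bash
python3 - <<'E'
from h import *
save('wrist','w3');save('side','s3'); s=st(); 
im=cv2.imread('pics/s3.png');cv2.imwrite('pics/s3c.png',cv2.resize(im[240:440,230:450],None,fx=3,fy=3))
E
```

```text
4.5167 [ 0.5575 -0.1791  0.028 ] [ 1.1  0.2 -0. ] 0.0601
[[ 9.729e-01  8.000e-04 -2.313e-01]
 [ 2.313e-01 -2.000e-04  9.729e-01]
 [ 7.000e-04 -1.000e+00 -3.000e-04]]
```

View pics/s3c.png

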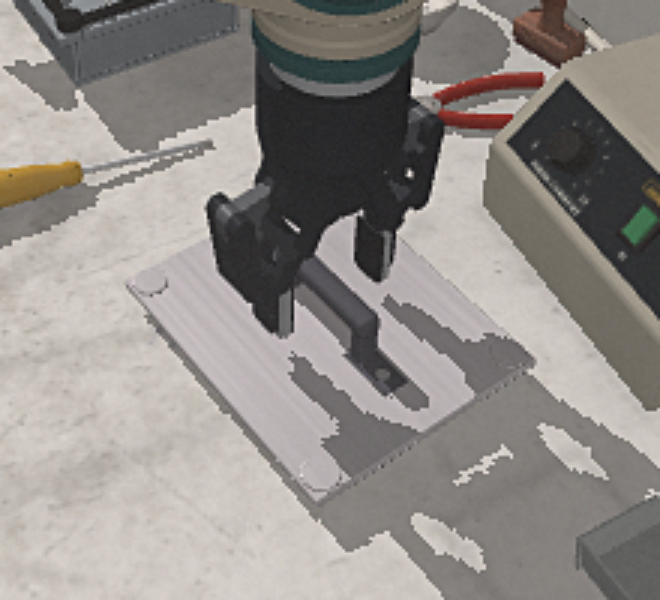

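View pics/w3.png

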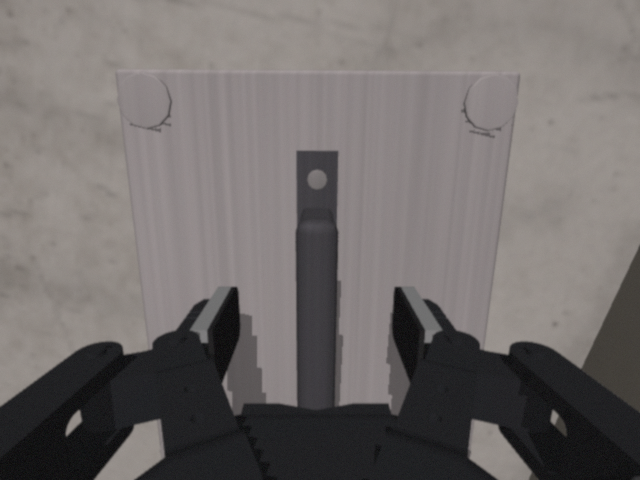

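Call:
play_rows --increments '[0, 0, 0, 0, 0, 0, 0, 0, 0, 0, 0, 0, 0, 0, 0, 0, 0, 0, 0, 0, 0, 0, 0, 0, 0]' --squeeze 60

```text
time_s: 4.93
position: [0.5576, -0.1795, 0.028]
tool_rot: [[0.973, 0.001, -0.231], [0.231, -0.0, 0.973], [0.001, -1.0, -0.001]]
force: [0.3, 0.8, 3.6]
finger_gap: 0.0126
```

Call:
play_rows --increments '[0, 0, 0, 0, 0, 0, 0, 0, 0, 0, 0, 0, -0.3, 0, 0, 0, 0, -0.7, 0, 0, 0, 0, -1, 0, 0]'

```text
time_s: 5.35
position: [0.556, -0.1789, 0.0459]
tool_rot: [[0.973, -0.004, -0.231], [0.231, 0.002, 0.973], [-0.003, -1.0, 0.002]]
force: [-0.7, 0.1, -4.2]
finger_gap: 0.0126
```

Call:
play_rows --increments '[0, 0, -2, 0, 0, 0, 0, -2.5, 0, 0, 0, 0, -3, 0, 0, 0, 0, -3, 0, 0, 0, 0, -3, 0, 0]'

```text
time_s: 5.77
position: [0.5569, -0.1792, 0.184]
tool_rot: [[0.973, -0.0, -0.231], [0.231, 0.0, 0.973], [-0.0, -1.0, 0.0]]
force: [0.2, -0.6, -3.0]
finger_gap: 0.0128
```

```bash
python3 plan.py .535 .06 .21 7.5 0 15; python3 - <<'E'
from h import *
save('side','s4'); s=st(); 
im=cv2.imread('pics/s4.png');cv2.imwrite('pics/s4c.png',cv2.resize(im[140:440,150:500],None,fx=2,fy=2))
E
```

```text
[0.0, 0.2, -0.2, 1.6, 0.4, 0.0, 0.2, -0.2, 1.6, 0.4, 0.0, 0.2, -0.2, 1.6, 0.4, 0.0, 0.2, -0.2, 1.6, 0.4, 0.0, 0.2, -0.2, 1.6, 0.4]
[0.0, 0.2, -0.2, 1.6, 0.4, 0.0, 0.2, -0.2, 1.6, 0.4, 0.0, 0.1, -0.2, 1.6, 0.4, 0.0, 0.1, -0.1, 1.6, 0.4, 0.0, 0.1, -0.2, 1.6, 0.4]
[0.0, 0.1, -0.1, 1.6, 0.4, 0.0, 0.1, -0.2, 1.6, 0.4, 0.0, 0.1, -0.1, 1.6, 0.3, 0.0, 0.1, -0.2, 1.6, 0.4, 0.0, 0.1, -0.1, 1.5, 0.3]
end [0.5346 0.0599 0.21  ] 7.54 start [ 0.5569 -0.1792  0.184 ]
5.8167 [ 0.5592 -0.1801  0.1919] [ 0.4 -0.6  2.9] 0.0126
[[ 0.9729  0.0101 -0.2308]
 [ 0.2309 -0.0038  0.973 ]
 [ 0.0089 -0.9999 -0.0061]]
```

View pics/s4c.png

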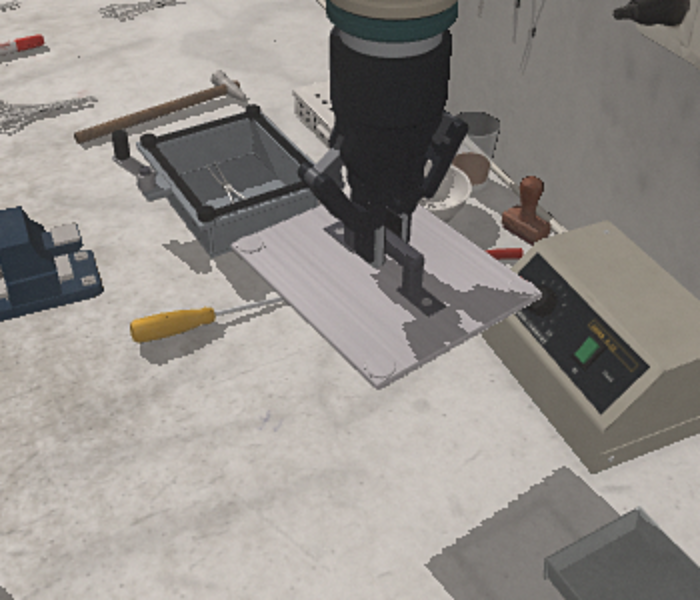

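```bash
python3 plan.py .549 .1765 .2 7.5 0 20
```

```text
[0.0, 0.4, 0, 1.7, 0.3, 0.0, 0.4, 0, 1.8, 0.3, 0.0, 0.3, 0, 1.7, 0.3, 0.0, 0.3, 0, 1.8, 0.3, 0.0, 0.3, -0.1, 1.8, 0.3]
[0.0, 0.3, 0, 1.8, 0.3, 0.0, 0.3, -0.1, 1.8, 0.3, 0.0, 0.3, 0, 1.7, 0.3, 0.0, 0.3, -0.1, 1.8, 0.3, 0.0, 0.3, 0, 1.8, 0.3]
[0.0, 0.3, -0.1, 1.7, 0.3, 0.0, 0.3, 0, 1.8, 0.3, 0.0, 0.2, -0.1, 1.7, 0.3, 0.0, 0.2, 0, 1.8, 0.3, 0.0, 0.2, -0.1, 1.8, 0.3]
[0.0, 0.2, 0, 1.7, 0.3, 0.0, 0.2, -0.1, 1.8, 0.3, 0.0, 0.2, 0, 1.7, 0.2, 0.0, 0.3, -0.1, 1.8, 0.3, 0.0, 0.2, 0, 1.7, 0.2]
end [0.549  0.1762 0.1999] 7.55 start [ 0.5592 -0.1801  0.1919]
```

Call:
play_rows --increments '[0, 0.4, 0, 1, 0.3, 0, 0.4, 0, 1.5, 0.3, 0, 0.4, 0, 1.9, 0.3, 0, 0.4, 0, 2, 0.3, 0, 0.3, -0.1, 2, 0.3]'

```text
time_s: 6.23
position: [0.5564, -0.0915, 0.181]
tool_rot: [[0.979, -0.004, -0.205], [0.205, 0.001, 0.979], [-0.003, -1.0, 0.002]]
force: [-0.2, 0.5, -4.5]
finger_gap: 0.0129
```

Call:
play_rows --increments '[0, 0.3, 0, 2, 0.3, 0, 0.3, -0.1, 2, 0.3, 0, 0.3, 0, 2, 0.3, 0, 0.3, -0.1, 2, 0.3, 0, 0.3, 0, 2, 0.3]'

```text
time_s: 6.65
position: [0.5516, 0.0095, 0.1835]
tool_rot: [[0.984, -0.003, -0.179], [0.179, 0.001, 0.984], [-0.003, -1.0, 0.001]]
force: [0.6, -0.1, -4.1]
finger_gap: 0.0128
```

Call:
play_rows --increments '[0, 0.3, -0.1, 2, 0.3, 0, 0.3, 0, 2, 0.3, 0, 0.2, -0.1, 2, 0.3, 0, 0.2, 0, 2, 0.3, 0, 0.2, -0.1, 1.8, 0.3]'

```text
time_s: 7.07
position: [0.5465, 0.1082, 0.1862]
tool_rot: [[0.988, -0.004, -0.154], [0.154, 0.0, 0.988], [-0.004, -1.0, 0.001]]
force: [0.1, -0.0, -5.0]
finger_gap: 0.0126
```

Call:
play_rows --increments '[0, 0.2, 0, 1.7, 0.3, 0, 0.2, -0.1, 1.5, 0.3, 0, 0.2, 0, 1.2, 0.2, 0, 0.3, -0.1, 1, 0.3, 0, 0.2, 0, 0.6, 0.2]'

```text
time_s: 7.48
position: [0.5496, 0.1686, 0.1896]
tool_rot: [[0.991, -0.001, -0.132], [0.132, -0.0, 0.991], [-0.001, -1.0, 0.0]]
force: [-0.6, -1.2, -4.7]
finger_gap: 0.0126
```

Call:
play_rows --increments '[0, 0, 0, 0, 0, 0, 0, 0, 0, 0, 0, 0, 0, 0, 0, 0, 0, 0, 0, 0, 0, 0, 0, 0, 0]'

```text
time_s: 7.9
position: [0.55, 0.1668, 0.1903]
tool_rot: [[0.991, 0.0, -0.13], [0.13, -0.0, 0.991], [0.0, -1.0, -0.0]]
force: [0.2, 0.2, -4.2]
finger_gap: 0.0128
```

```bash
python3 - <<'E'
from h import *
s=st(); save('side','s5'); save('top','t5'); save('wrist','w5');s=st(); 
im=cv2.imread('pics/s5.png');cv2.imwrite('pics/s5c.png',cv2.resize(im[100:300,160:360],None,fx=3,fy=3))
im=cv2.imread('pics/t5.png');cv2.imwrite('pics/t5c.png',cv2.resize(im[160:320,130:330],None,fx=4,fy=4)[:600])
E
python3 plan.py .549 .1765 .12 7.5 0 5
```

```text
7.9 [0.55   0.1668 0.1903] [ 0.2  0.2 -4.2] 0.0128
[[ 0.9915  0.     -0.1304]
 [ 0.1304 -0.      0.9915]
 [ 0.     -1.     -0.    ]]
8.05 [0.55   0.1671 0.1904] [ 0.5  0.6 -3. ] 0.0127
[[ 9.914e-01  1.000e-04 -1.309e-01]
 [ 1.309e-01  0.000e+00  9.914e-01]
 [ 1.000e-04 -1.000e+00  0.000e+00]]
[0.0, 0.0, 1.4, 0.2, 0.0, 0.0, 0.0, 1.4, 0.2, 0.0, 0.0, 0.0, 1.4, 0.2, 0.0, 0.0, 0.0, 1.4, 0.2, 0.0, 0.0, 0.0, 1.4, 0.1, 0.0]
end [0.5488 0.176  0.1204] 7.52 start [0.55   0.1671 0.1904]
```

View pics/s5c.png

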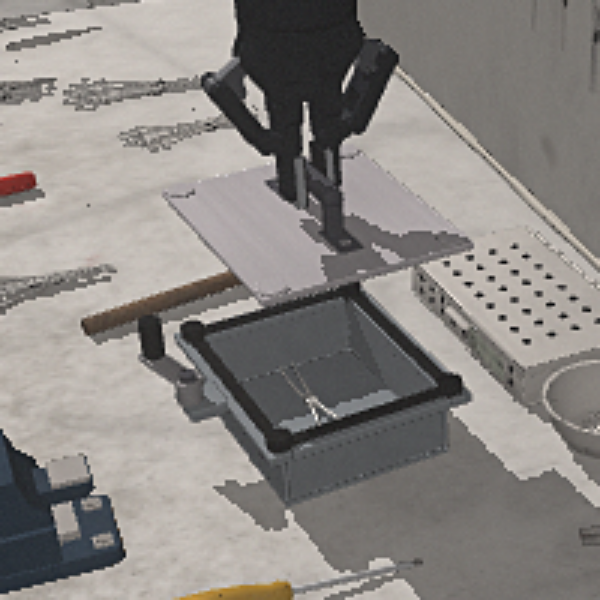

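View pics/t5c.png

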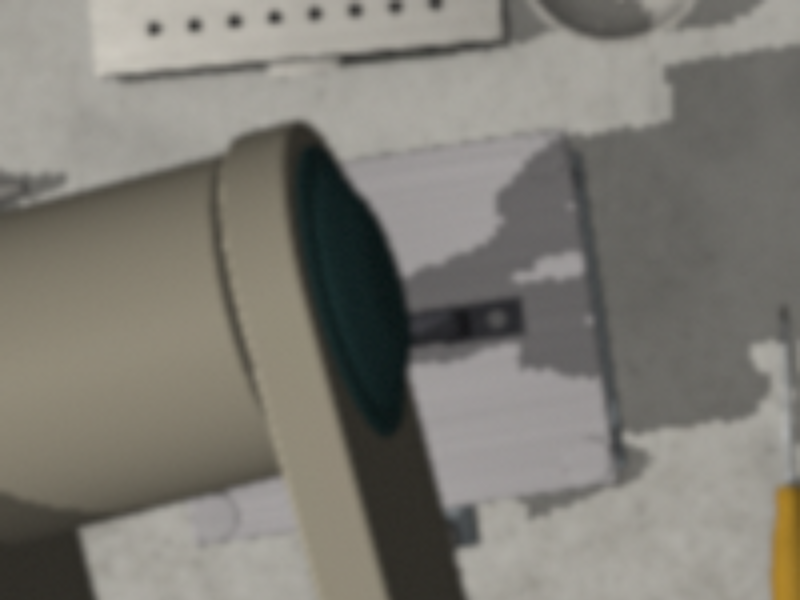

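View pics/w5.png

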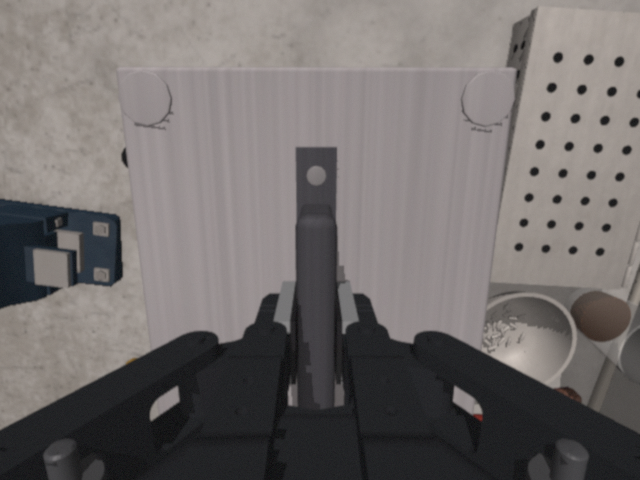

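Call:
play_rows --increments '[0, 0, 1, 0.2, 0, 0, 0, 2, 0.3, 0, 0, 0, 2, 0.3, 0, 0, 0, 2, 0.2, 0, 0, 0, 1, 0, 0]'

```text
time_s: 8.47
position: [0.547, 0.1773, 0.1065]
tool_rot: [[0.991, -0.005, -0.132], [0.132, -0.001, 0.991], [-0.005, -1.0, -0.0]]
force: [0.1, -0.7, -4.9]
finger_gap: 0.0129
```

Call:
play_rows --increments '[0, 0, 0, 0, 0, 0, 0, 0, 0, 0, 0, 0, 0, 0, 0, 0, 0, 0, 0, 0, 0, 0, 0, 0, 0]'

```text
time_s: 8.88
position: [0.5493, 0.1774, 0.1117]
tool_rot: [[0.991, 0.002, -0.131], [0.131, 0.001, 0.991], [0.002, -1.0, 0.0]]
force: [-0.4, -0.7, -3.5]
finger_gap: 0.0124
```

```bash
python3 - <<'E'
from fit import *
s=st(); save('side','s6'); save('top','t6'); s=st(); 
im=cv2.imread('pics/s6.png');cv2.imwrite('pics/s6c.png',cv2.resize(im[140:290,190:340],None,fx=4,fy=4,interpolation=cv2.INTER_CUBIC))
im=cv2.imread('pics/t6.png');cv2.imwrite('pics/t6c.png',cv2.resize(im[180:310,160:310],None,fx=4,fy=4,interpolation=cv2.INTER_CUBIC))
E
```

```text
8.8833 [0.5493 0.1774 0.1117] [-0.4 -0.7 -3.5] 0.0124
[[ 9.914e-01  2.300e-03 -1.311e-01]
 [ 1.311e-01  7.000e-04  9.914e-01]
 [ 2.400e-03 -1.000e+00  4.000e-04]]
8.9833 [0.549  0.1773 0.1112] [-0.  -0.2 -4.1] 0.0127
[[ 9.914e-01  1.400e-03 -1.312e-01]
 [ 1.312e-01  5.000e-04  9.914e-01]
 [ 1.500e-03 -1.000e+00  3.000e-04]]
```

View pics/s6c.png

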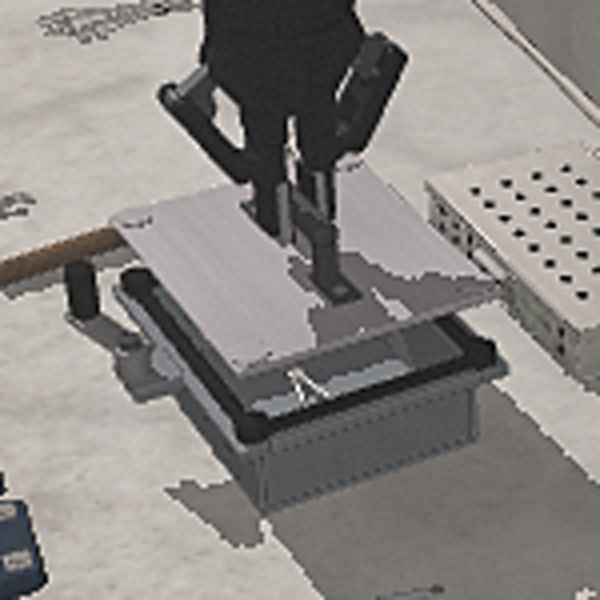

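View pics/t6c.png

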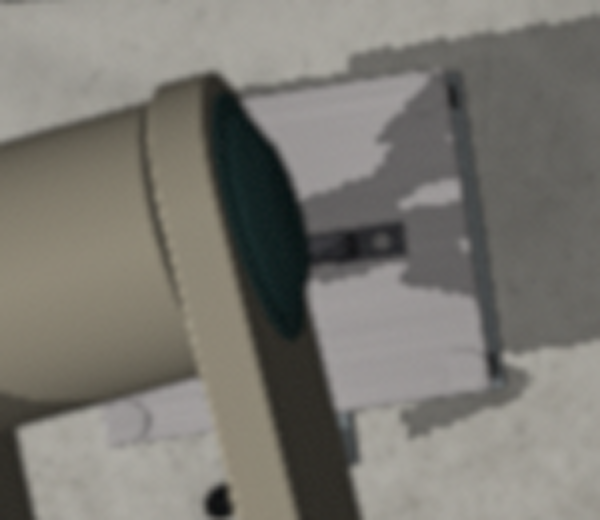

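```bash
python3 - <<'E'
from fit import *
z=.0835+.018
C={'BR':[.075,-.09,z],'FR':[-.075,-.09,z],'FL':[-.075,.09,z],'BL':[.075,.09,z]}
P=lambda k:np.array([C[i] for i in k])
os=('side',P(['FL','FR','BR']),unc([(112,218),(243,376),(506,292)],4,(190,140)))
ot=('top',P(['BR','FR','FL']),unc([(445,72),(490,388),(110,445)],4,(160,180)))
for o in ([os],[ot],[os,ot]):
    q,r=fit(o,[.55,.177,.13]); print(q.round(4),np.rad2deg(q[2]),r.round(1))
E
```

```text
[0.5498 0.1736 0.1311] 7.512909925557361 [-0.5 -0.3 -0.3  0.   0.8  0. ]
[0.5489 0.1775 0.1237] 7.0897857361117085 [ 0.3 -1.1  0.7  0.6 -1.   0.5]
[0.5495 0.1766 0.1261] 7.223442091918996 [-0.7 -1.  -1.2 -0.8  0.  -0.5  0.6 -1.6  1.3  0.1 -0.4  0.2]
```

Call:
play_rows --increments '[0, 0, 0.5, 0, 0, 0, 0, 0.8, 0, 0, 0, 0, 0.7, 0, 0, 0, 0, 0.5, 0, 0, 0, 0, 0.3, 0, 0]'

```text
time_s: 9.4
position: [0.5479, 0.1771, 0.0806]
tool_rot: [[0.991, -0.002, -0.131], [0.131, -0.0, 0.991], [-0.002, -1.0, -0.0]]
force: [0.4, 0.1, -4.2]
finger_gap: 0.013
```

Call:
play_rows --increments '[0, 0, 0.1, 0, 0, 0, 0, 0, 0, 0, 0, 0, 0, 0, 0, 0, 0, 0, 0, 0, 0, 0, 0, 0, 0]'

```text
time_s: 9.82
position: [0.5489, 0.1774, 0.0817]
tool_rot: [[0.991, 0.001, -0.131], [0.131, 0.0, 0.991], [0.001, -1.0, 0.0]]
force: [-0.4, 1.0, -4.0]
finger_gap: 0.013
```

Still hanging; lower in 1 mm steps.

Call:
play_rows --increments '[0, 0, 0.1, 0, 0, 0, 0, 0, 0, 0, 0, 0, 0, 0, 0, 0, 0, 0, 0, 0, 0, 0, 0, 0, 0]'

```text
time_s: 10.23
position: [0.5487, 0.1773, 0.0803]
tool_rot: [[0.991, 0.0, -0.131], [0.131, 0.0, 0.991], [0.0, -1.0, 0.0]]
force: [0.3, 0.5, -3.7]
finger_gap: 0.0129
```

```bash
python3 - <<'E'
from fit import *
s=st(); save('side','s7'); s=st(); 
im=cv2.imread('pics/s7.png');cv2.imwrite('pics/s7c.png',cv2.resize(im[140:290,190:340],None,fx=4,fy=4,interpolation=cv2.INTER_CUBIC))
E
```

```text
10.2333 [0.5487 0.1773 0.0803] [ 0.3  0.5 -3.7] 0.0129
[[ 9.913e-01  1.000e-04 -1.313e-01]
 [ 1.313e-01  1.000e-04  9.913e-01]
 [ 1.000e-04 -1.000e+00  1.000e-04]]
10.2833 [0.5486 0.1773 0.0803] [-1.   0.2 -4.3] 0.0125
[[ 9.913e-01  1.000e-04 -1.313e-01]
 [ 1.313e-01  1.000e-04  9.913e-01]
 [ 1.000e-04 -1.000e+00  1.000e-04]]
```

View pics/s7c.png

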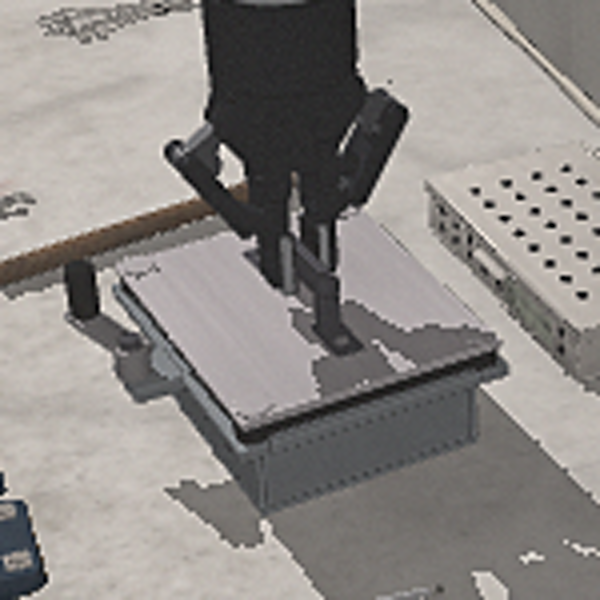

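Nearly resting, aligned. Another 1 mm step.

Call:
play_rows --increments '[0, 0, 0.1, 0, 0, 0, 0, 0, 0, 0, 0, 0, 0, 0, 0, 0, 0, 0, 0, 0, 0, 0, 0, 0, 0]'

```text
time_s: 10.7
position: [0.5488, 0.1773, 0.08]
tool_rot: [[0.991, 0.001, -0.131], [0.131, 0.0, 0.991], [0.001, -1.0, 0.0]]
force: [-4.7, -0.9, 5.1]
finger_gap: 0.0127
```

Call:
play_rows --increments '[0, 0, -0.05, 0, 0, 3, 0, 0, 0, 0, 4, 0, 0, 0, 0, 4, 0, 0, 0, 0, 4, 0, 0, 0, 0]'

```text
time_s: 11.12
position: [0.5487, 0.1773, 0.0797]
tool_rot: [[0.991, 0.0, -0.131], [0.131, 0.0, 0.991], [0.0, -1.0, 0.0]]
force: [-0.2, 0.6, 0.2]
finger_gap: 0.04
```

Call:
play_rows --increments '[4.5, 0, 0, 0, 0, 4.5, 0, -0.5, 0, 0, 4.5, 0, -2, 0, 0, 4.5, 0, -3, 0, 0, 4.5, 0, -3, 0, 0]'

```text
time_s: 11.53
position: [0.5481, 0.1771, 0.1653]
tool_rot: [[0.991, -0.002, -0.131], [0.131, -0.0, 0.991], [-0.002, -1.0, -0.0]]
force: [0.3, -0.6, 1.1]
finger_gap: 0.0452
```

```bash
python3 - <<'E'
from fit import *
s=st(); save('side','s8');save('wrist','w8'); s=st(); 
im=cv2.imread('pics/s8.png');cv2.imwrite('pics/s8c.png',cv2.resize(im[140:290,190:340],None,fx=4,fy=4,interpolation=cv2.INTER_CUBIC))
E
```

```text
11.5333 [0.5481 0.1771 0.1653] [ 0.3 -0.6  1.1] 0.0452
[[ 9.913e-01 -1.900e-03 -1.313e-01]
 [ 1.313e-01 -4.000e-04  9.913e-01]
 [-1.900e-03 -1.000e+00 -1.000e-04]]
11.6333 [0.5511 0.1779 0.1717] [0.  0.1 1.3] 0.0452
[[ 0.9913  0.0106 -0.1313]
 [ 0.1313  0.0028  0.9913]
 [ 0.0109 -0.9999  0.0014]]
```

View pics/s8c.png

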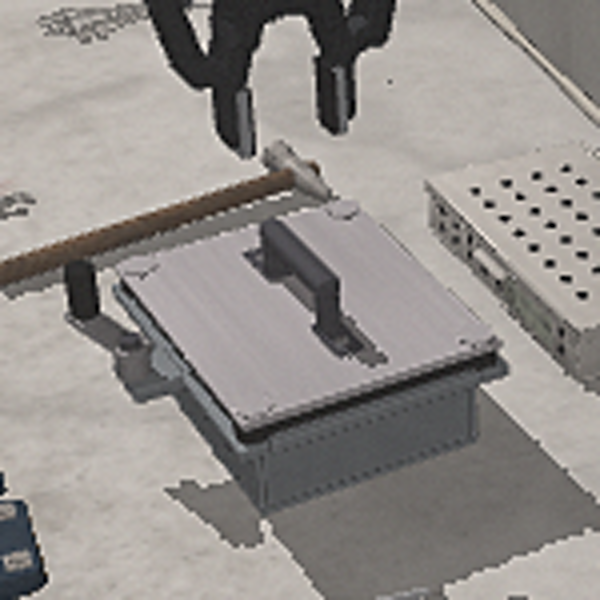

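View pics/w8.png

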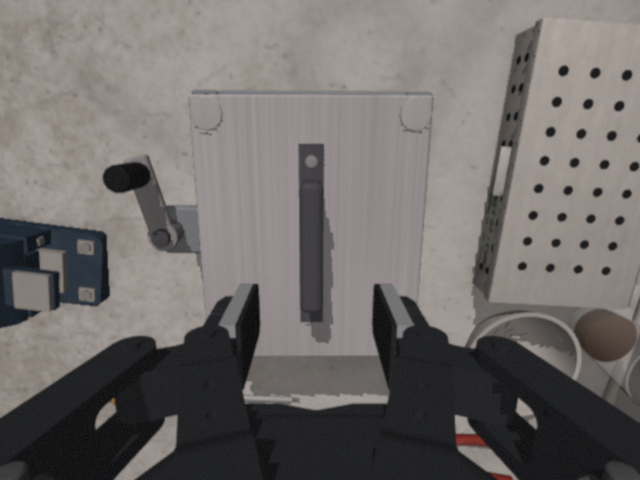

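```bash
cat > corner.py <<'E'
import sys
from plan import *
n,z,k=sys.argv[1],float(sys.argv[2]),int(sys.argv[3])
sx=1 if n[0]=='b' else -1; sy=1 if n[1]=='l' else -1
a=np.radians(7.5); x,y=65*sx/1e3,80*sy/1e3
rows(.5487+np.cos(a)*x-np.sin(a)*y,.1773+np.sin(a)*x+np.cos(a)*y,z,7.5,0,k)
E
python3 corner.py bl .14 5
```

```text
[0, 1.3, 0.6, 1.6, 0.0, 0, 1.2, 0.6, 1.6, 0.0, 0, 1.3, 0.7, 1.6, 0.0, 0, 1.2, 0.6, 1.6, 0.0, 0, 1.3, 0.7, 1.6, 0.0]
end [0.6031 0.2655 0.1397] 7.55 start [0.5511 0.1779 0.1717]
```

Call:
play_rows --increments '[0, 1, 0, 1.6, 0, 0, 1.5, 0.5, 1.6, 0, 0, 1.5, 0.7, 1.6, 0, 0, 1.3, 0.7, 1.6, 0, 0, 1.2, 0.6, 1.6, 0]'

```text
time_s: 12.05
position: [0.603, 0.2659, 0.139]
tool_rot: [[0.991, -0.0, -0.131], [0.131, -0.0, 0.991], [-0.0, -1.0, -0.0]]
force: [0.3, 0.6, 0.2]
finger_gap: -0.0
```

Call:
play_rows --increments '[0, 0, 1.5, 0, 0, 0, 0, 1.5, 0, 0, 0, 0, 1, 0, 0, 0, 0, 0.5, 0, 0, 0, 0, 0.3, 0, 0]'

```text
time_s: 12.47
position: [0.6022, 0.2649, 0.0909]
tool_rot: [[0.991, -0.001, -0.131], [0.131, -0.0, 0.991], [-0.001, -1.0, -0.0]]
force: [0.6, 0.5, 0.7]
finger_gap: -0.0003
```

Call:
play_rows --increments '[0, 0, 0, 0, 0, 0, 0, 0, 0, 0, 0, 0, 0, 0, 0, 0, 0, 0, 0, 0, 0, 0, 0, 0, 0]'

```text
time_s: 12.88
position: [0.6028, 0.2652, 0.0925]
tool_rot: [[0.991, 0.001, -0.131], [0.131, 0.0, 0.991], [0.001, -1.0, 0.0]]
force: [0.7, -0.7, 0.5]
finger_gap: 0.0002
```

```bash
python3 corner.py bl .075 5; python3 - <<'E'
from fit import *
s=st(); save('side','s9'); save('wrist','w9')
im=cv2.imread('pics/s9.png');cv2.imwrite('pics/s9c.png',cv2.resize(im[140:290,190:340],None,fx=4,fy=4,interpolation=cv2.INTER_CUBIC))
E
```

```text
[0, 0, 0.4, 0, 0.0, 0, 0, 0.3, 0, 0.0, 0, 0, 0.4, 0, 0.0, 0, 0, 0.3, 0, 0.0, 0, 0, 0.4, 0, 0.0]
end [0.6028 0.2652 0.0745] 7.54 start [0.6028 0.2652 0.0925]
12.8833 [0.6028 0.2652 0.0925] [ 0.7 -0.7  0.5] 0.0002
[[ 9.914e-01  1.100e-03 -1.312e-01]
 [ 1.312e-01  5.000e-04  9.914e-01]
 [ 1.100e-03 -1.000e+00  3.000e-04]]
```

View pics/s9c.png

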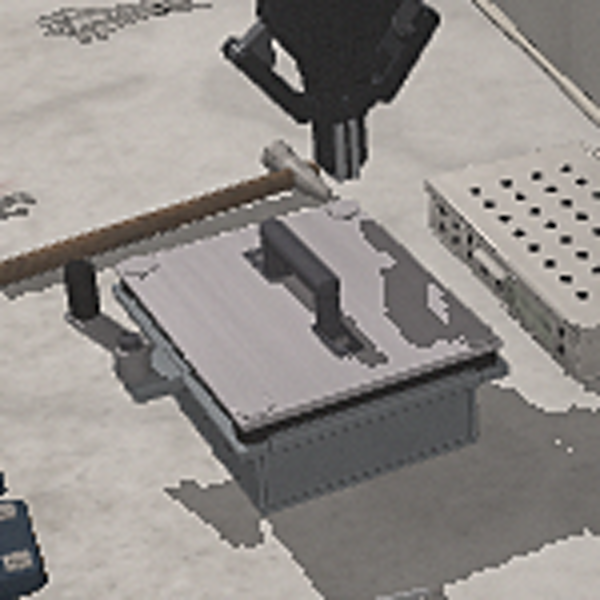

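View pics/w9.png

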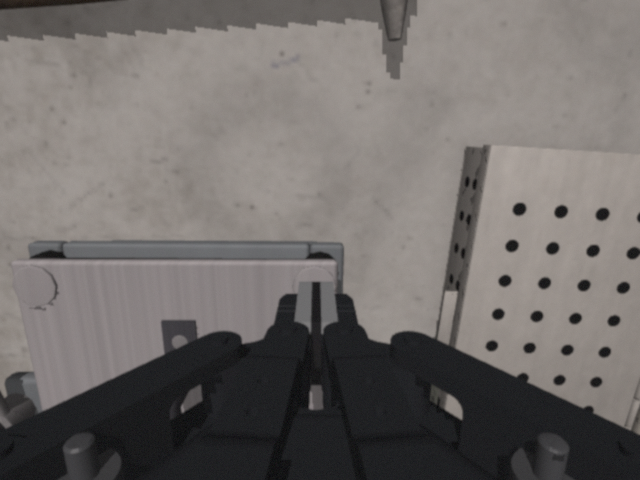

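Call:
play_rows --increments '[0, 0, 0.6, 0, 0, 0, 0, 0.6, 0, 0, 0, 0, 0.4, 0, 0, 0, 0, 0.2, 0, 0, 0, 0, 0.1, 0, 0]'

```text
time_s: 13.4
position: [0.6023, 0.265, 0.0721]
tool_rot: [[0.991, -0.001, -0.131], [0.131, -0.0, 0.991], [-0.001, -1.0, -0.0]]
force: [-0.3, 0.9, 0.5]
finger_gap: -0.0
```

Call:
play_rows --increments '[0, 0, 0.1, 0, 0, 0, 0, 0.1, 0, 0, 0, 0, 0.1, 0, 0, 0, 0, 0.1, 0, 0, 0, 0, 0.1, 0, 0]'

```text
time_s: 13.82
position: [0.6026, 0.2653, 0.0701]
tool_rot: [[0.991, 0.001, -0.131], [0.131, 0.0, 0.991], [0.001, -1.0, 0.0]]
force: [-6.7, -3.1, 10.4]
finger_gap: -0.0001
```

Call:
play_rows --increments '[0, 0, 0.1, 0, 0, 0, 0, 0.1, 0, 0, 0, 0, 0.1, 0, 0, 0, 0, 0.1, 0, 0, 0, 0, 0.1, 0, 0]'

```text
time_s: 14.23
position: [0.603, 0.2655, 0.0664]
tool_rot: [[0.991, 0.002, -0.131], [0.131, 0.001, 0.991], [0.002, -1.0, 0.001]]
force: [-10.9, -3.2, 19.7]
finger_gap: 0.0003
```

Call:
play_rows --increments '[0, 0, 0.05, 0, 0, 0, 0, 0, 0, 0, 0, 0, 0, 0, 0, 0, 0, 0, 0, 0, 0, 0, 0, 0, 0]'

```text
time_s: 14.65
position: [0.6031, 0.2655, 0.0664]
tool_rot: [[0.991, 0.002, -0.131], [0.131, 0.001, 0.991], [0.003, -1.0, 0.001]]
force: [-8.6, -2.8, 18.2]
finger_gap: 0.0003
```

Call:
play_rows --increments '[0, 0, 0.1, 0, 0, 0, 0, 0, 0, 0, 0, 0, 0, 0, 0, 0, 0, 0, 0, 0, 0, 0, 0, 0, 0]'

```text
time_s: 15.07
position: [0.6031, 0.2655, 0.0663]
tool_rot: [[0.991, 0.003, -0.132], [0.132, 0.001, 0.991], [0.003, -1.0, 0.001]]
force: [-12.3, -3.5, 22.3]
finger_gap: 0.0
```

```bash
python3 - <<'E'
from fit import *
s=st(); save('side','s10')
im=cv2.imread('pics/s10.png');cv2.imwrite('pics/s10c.png',cv2.resize(im[140:290,190:340],None,fx=4,fy=4,interpolation=cv2.INTER_CUBIC))
E
```

```text
15.0667 [0.6031 0.2655 0.0663] [-12.3  -3.5  22.3] 0.0
[[ 9.913e-01  2.700e-03 -1.315e-01]
 [ 1.315e-01  1.100e-03  9.913e-01]
 [ 2.800e-03 -1.000e+00  7.000e-04]]
```

View pics/s10c.png

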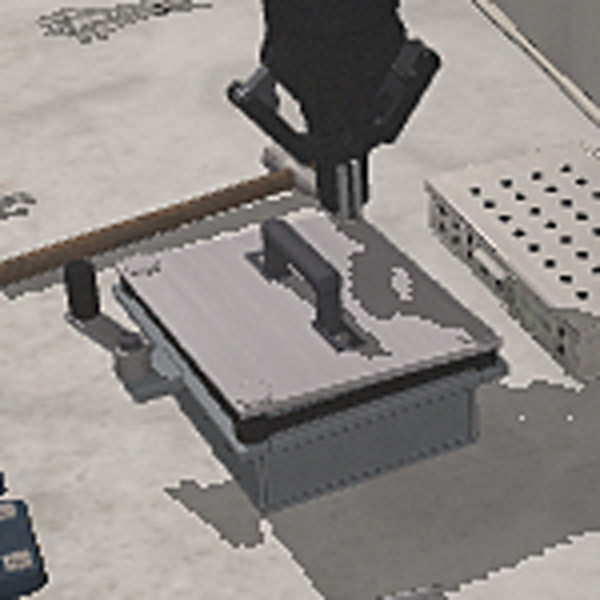

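Call:
play_rows --increments '[0, 0, -0.3, 0, 0, 0, 0, -1, 0, 0, 0, 0, -2, 0, 0, 0, 0, -2.5, 0, 0, 0, 0, -2, 0, 0]'

```text
time_s: 15.53
position: [0.6027, 0.2652, 0.1411]
tool_rot: [[0.991, 0.001, -0.131], [0.131, 0.0, 0.991], [0.001, -1.0, 0.0]]
force: [0.4, -0.1, 0.0]
finger_gap: 0.0004
```

```bash
python3 corner.py fr .14 10
```

```text
[0, -1.3, 0.0, -1.6, 0.0, 0, -1.3, 0.0, -1.6, 0.0, 0, -1.3, 0.0, -1.6, 0.0, 0, -1.3, 0.0, -1.6, 0.0, 0, -1.3, 0.0, -1.6, 0.0]
[0, -1.3, 0.0, -1.6, 0.0, 0, -1.3, 0.0, -1.6, 0.0, 0, -1.3, 0.0, -1.6, 0.0, 0, -1.3, 0.1, -1.6, 0.0, 0, -1.3, 0.0, -1.6, 0.0]
end [0.4949 0.0895 0.1401] 7.54 start [0.6027 0.2652 0.1411]
```

Call:
play_rows --increments '[0, -1.3, 0, -1.6, 0, 0, -1.3, 0, -1.6, 0, 0, -1.3, 0, -1.6, 0, 0, -1.3, 0, -1.6, 0, 0, -1.3, 0, -1.6, 0]'

```text
time_s: 15.95
position: [0.5481, 0.1766, 0.1396]
tool_rot: [[0.991, 0.0, -0.131], [0.131, 0.0, 0.991], [0.0, -1.0, 0.0]]
force: [1.0, 0.9, 0.6]
finger_gap: -0.0
```

Call:
play_rows --increments '[0, -1.3, 0, -1.6, 0, 0, -1.3, 0, -1.6, 0, 0, -1.3, 0, -1.6, 0, 0, -1.3, 0, -1.6, 0, 0, -1.3, 0, -1.6, 0]'

```text
time_s: 16.37
position: [0.4942, 0.0887, 0.1396]
tool_rot: [[0.991, 0.001, -0.131], [0.131, 0.0, 0.991], [0.001, -1.0, 0.0]]
force: [1.0, -0.1, 0.3]
finger_gap: 0.0002
```

Call:
play_rows --increments '[0, 0, 1, 0, 0, 0, 0, 1.5, 0, 0, 0, 0, 1.3, 0, 0, 0, 0, 0.7, 0, 0, 0, 0, 0, 0, 0]'

```text
time_s: 16.78
position: [0.4938, 0.0896, 0.0925]
tool_rot: [[0.991, -0.003, -0.131], [0.131, -0.0, 0.991], [-0.003, -1.0, 0.0]]
force: [-0.1, 0.2, 0.3]
finger_gap: 0.0001
```

```bash
python3 - <<'E'
from fit import *
s=st(); save('side','s11'); save('wrist','w11');st()
im=cv2.imread('pics/s11.png');cv2.imwrite('pics/s11c.png',cv2.resize(im[140:290,190:340],None,fx=4,fy=4,interpolation=cv2.INTER_CUBIC))
E
python3 corner.py fr .08 5
```

```text
16.7833 [0.4938 0.0896 0.0925] [-0.1  0.2  0.3] 0.0001
[[ 9.913e-01 -3.200e-03 -1.314e-01]
 [ 1.314e-01 -2.000e-04  9.913e-01]
 [-3.200e-03 -1.000e+00  3.000e-04]]
16.8833 [0.4949 0.0897 0.0945] [1.1 0.2 1. ] -0.0001
[[ 9.913e-01  1.000e-04 -1.316e-01]
 [ 1.316e-01  1.000e-04  9.913e-01]
 [ 1.000e-04 -1.000e+00  1.000e-04]]
[0, 0, 0.3, 0, 0.0, 0, 0, 0.3, 0, 0.0, 0, 0, 0.3, 0, 0.0, 0, 0, 0.3, 0, 0.0, 0, 0, 0.3, 0, 0.1]
end [0.4949 0.0897 0.0795] 7.46 start [0.4949 0.0897 0.0945]
```

View pics/s11c.png

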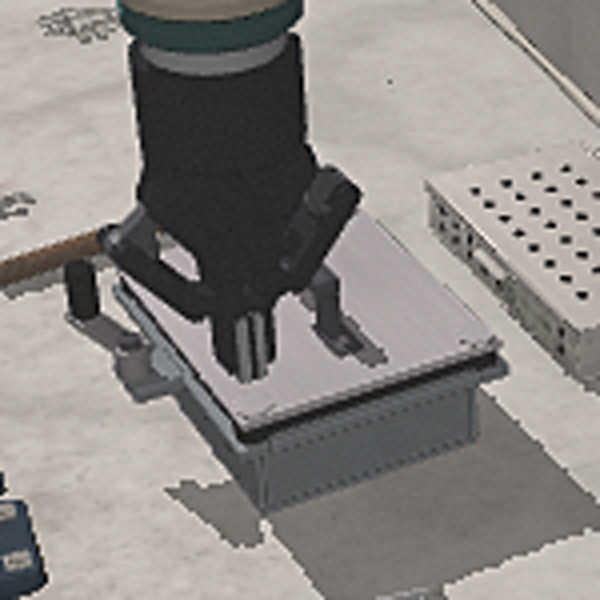

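View pics/w11.png

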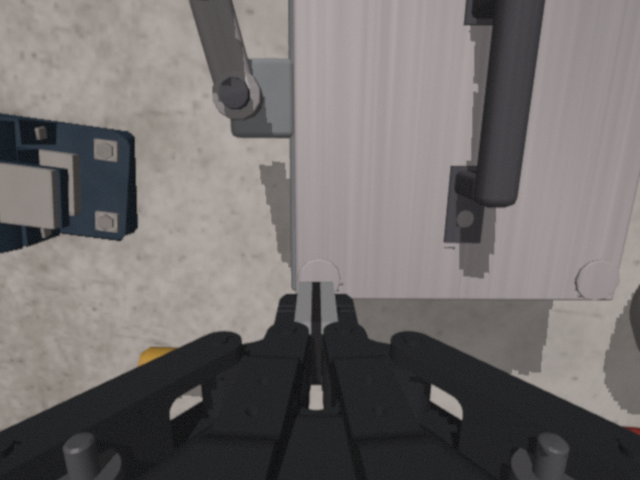

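Call:
play_rows --increments '[0, 0, 0.5, 0, 0, 0, 0, 0.4, 0, 0, 0, 0, 0.3, 0, 0, 0, 0, 0.2, 0, 0, 0, 0, 0.2, 0, 0]'

```text
time_s: 17.3
position: [0.4947, 0.0895, 0.0781]
tool_rot: [[0.991, -0.0, -0.131], [0.131, 0.0, 0.991], [-0.0, -1.0, 0.0]]
force: [-0.5, -1.0, -0.5]
finger_gap: 0.0
```

Call:
play_rows --increments '[0, 0, 0.2, 0, 0, 0, 0, 0.2, 0, 0, 0, 0, 0.1, 0, 0, 0, 0, 0.1, 0, 0, 0, 0, 0.1, 0, 0]'

```text
time_s: 17.72
position: [0.4948, 0.0895, 0.0719]
tool_rot: [[0.991, 0.0, -0.131], [0.131, 0.0, 0.991], [0.0, -1.0, 0.0]]
force: [-5.1, -0.4, 9.7]
finger_gap: 0.0002
```

Call:
play_rows --increments '[0, 0, 0.1, 0, 0, 0, 0, 0.1, 0, 0, 0, 0, 0.1, 0, 0, 0, 0, 0.1, 0, 0, 0, 0, 0.1, 0, 0]'

```text
time_s: 18.13
position: [0.4948, 0.0893, 0.068]
tool_rot: [[0.991, 0.0, -0.131], [0.131, -0.0, 0.991], [0.0, -1.0, -0.0]]
force: [-7.4, -2.2, 12.9]
finger_gap: 0.0
```

Call:
play_rows --increments '[0, 0, 0.1, 0, 0, 0, 0, 0.1, 0, 0, 0, 0, 0.1, 0, 0, 0, 0, 0.1, 0, 0, 0, 0, 0.1, 0, 0]'

```text
time_s: 18.55
position: [0.4951, 0.0893, 0.0658]
tool_rot: [[0.991, 0.001, -0.131], [0.131, -0.0, 0.991], [0.001, -1.0, -0.001]]
force: [-21.1, -3.5, 39.8]
finger_gap: 0.0002
```

Call:
play_rows --increments '[0, 0, 0.1, 0, 0, 0, 0, 0, 0, 0, 0, 0, 0, 0, 0, 0, 0, 0, 0, 0, 0, 0, 0, 0, 0]'

```text
time_s: 18.97
position: [0.4952, 0.0893, 0.0658]
tool_rot: [[0.991, 0.002, -0.131], [0.131, -0.0, 0.991], [0.002, -1.0, -0.001]]
force: [-21.9, -3.9, 37.9]
finger_gap: -0.0
```

Call:
play_rows --increments '[0, 0, -0.5, 0, 0, 0, 0, -1, 0, 0, 0, 0, -2, 0, 0, 0, 0, -2, 0, 0, 0, 0, -1, 0, 0]'

```text
time_s: 19.38
position: [0.4957, 0.0896, 0.128]
tool_rot: [[0.991, 0.003, -0.131], [0.131, 0.0, 0.991], [0.003, -1.0, -0.0]]
force: [0.7, 0.6, 1.0]
finger_gap: 0.0001
```

```bash
python3 - <<'E'
from fit import *
s=st(); save('side','s12'); save('wrist','w12');st()
im=cv2.imread('pics/s12.png');cv2.imwrite('pics/s12c.png',cv2.resize(im[140:290,190:340],None,fx=4,fy=4,interpolation=cv2.INTER_CUBIC))
E
python3 corner.py br .12 5
```

```text
19.3833 [0.4957 0.0896 0.128 ] [0.7 0.6 1. ] 0.0001
[[ 9.913e-01  3.400e-03 -1.313e-01]
 [ 1.313e-01  4.000e-04  9.913e-01]
 [ 3.400e-03 -1.000e+00 -0.000e+00]]
19.4833 [0.4959 0.0896 0.1274] [-0.3  0.3 -0.5] 0.0001
[[ 9.913e-01  4.200e-03 -1.313e-01]
 [ 1.313e-01  5.000e-04  9.913e-01]
 [ 4.200e-03 -1.000e+00 -0.000e+00]]
[0, 2.6, 0.1, 0, 0.0, 0, 2.6, 0.2, 0, 0.0, 0, 2.6, 0.1, 0, 0.0, 0, 2.5, 0.2, 0, 0.0, 0, 2.6, 0.1, 0, 0.0]
end [0.6238 0.1065 0.1204] 7.55 start [0.4959 0.0896 0.1274]
```

View pics/s12c.png

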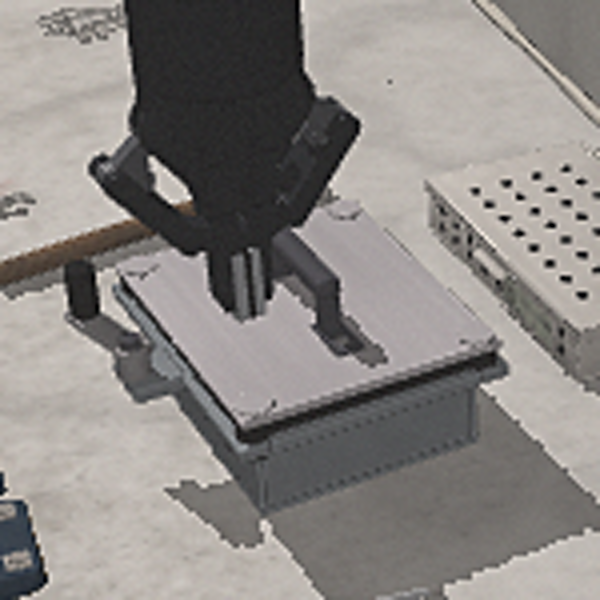

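Call:
play_rows --increments '[0, 2, 0, 0, 0, 0, 3, 0.1, 0, 0, 0, 3, 0.2, 0, 0, 0, 3, 0.2, 0, 0, 0, 1.9, 0.2, 0, 0]'

```text
time_s: 19.9
position: [0.6239, 0.1065, 0.1159]
tool_rot: [[0.991, -0.002, -0.131], [0.131, -0.0, 0.991], [-0.002, -1.0, 0.0]]
force: [-0.1, -1.2, -0.1]
finger_gap: 0.0001
```

Call:
play_rows --increments '[0, 0, 1, 0, 0, 0, 0, 1, 0, 0, 0, 0, 0.8, 0, 0, 0, 0, 0.5, 0, 0, 0, 0, 0.2, 0, 0]'

```text
time_s: 20.32
position: [0.6212, 0.1063, 0.0816]
tool_rot: [[0.991, -0.003, -0.131], [0.131, -0.0, 0.991], [-0.003, -1.0, 0.0]]
force: [-0.1, -0.2, 0.0]
finger_gap: 0.0002
```

```bash
python3 - <<'E'
from fit import *
s=st(); save('wrist','w13');st()
E
python3 corner.py br .08 5
```

```text
20.3167 [0.6212 0.1063 0.0816] [-0.1 -0.2  0. ] 0.0002
[[ 9.913e-01 -2.700e-03 -1.314e-01]
 [ 1.314e-01 -2.000e-04  9.913e-01]
 [-2.700e-03 -1.000e+00  2.000e-04]]
20.3667 [0.6215 0.1063 0.0821] [-0.6  0.3  0.1] 0.0
[[ 9.913e-01 -1.900e-03 -1.314e-01]
 [ 1.314e-01 -1.000e-04  9.913e-01]
 [-1.900e-03 -1.000e+00  1.000e-04]]
[0, 0.0, 0.0, 0, 0.0, 0, 0.1, 0.1, 0, 0.0, 0, 0.0, 0.0, 0, 0.0, 0, 0.1, 0.1, 0, 0.0, 0, 0.0, 0.0, 0, 0.0]
end [0.6235 0.1066 0.0801] 7.55 start [0.6215 0.1063 0.0821]
```

View pics/w13.png

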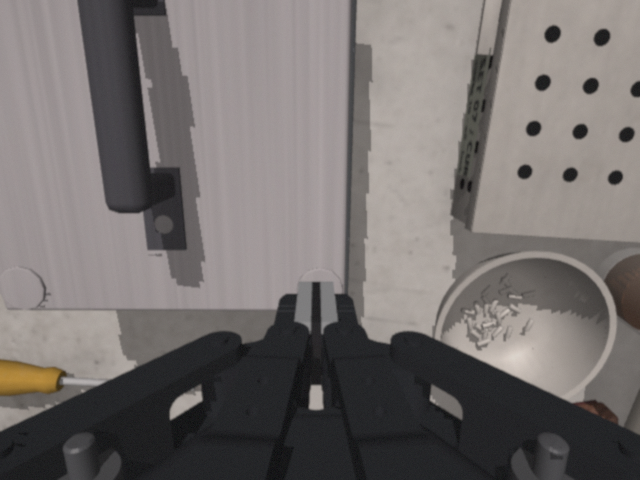

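Call:
play_rows --increments '[0, 0.1, 0.3, 0, 0, 0, 0, 0.3, 0, 0, 0, 0, 0.2, 0, 0, 0, 0, 0.2, 0, 0, 0, 0, 0.1, 0, 0]'

```text
time_s: 20.78
position: [0.6235, 0.1065, 0.0721]
tool_rot: [[0.991, -0.0, -0.131], [0.131, 0.0, 0.991], [-0.0, -1.0, 0.0]]
force: [-0.1, 0.3, -0.0]
finger_gap: 0.0001
```

Call:
play_rows --increments '[0, 0, 0.1, 0, 0, 0, 0, 0.1, 0, 0, 0, 0, 0.1, 0, 0, 0, 0, 0.1, 0, 0, 0, 0, 0.1, 0, 0]'

```text
time_s: 21.2
position: [0.6238, 0.1065, 0.069]
tool_rot: [[0.991, 0.001, -0.131], [0.131, 0.0, 0.991], [0.001, -1.0, -0.0]]
force: [-5.0, -1.2, 8.2]
finger_gap: 0.0
```

Call:
play_rows --increments '[0, 0, 0.1, 0, 0, 0, 0, 0.1, 0, 0, 0, 0, 0, 0, 0, 0, 0, 0, 0, 0, 0, 0, 0, 0, 0]'

```text
time_s: 21.62
position: [0.6238, 0.1065, 0.0668]
tool_rot: [[0.991, 0.001, -0.131], [0.131, 0.0, 0.991], [0.001, -1.0, -0.0]]
force: [-3.7, -1.2, 6.7]
finger_gap: -0.0001
```

Call:
play_rows --increments '[0, 0, 0.1, 0, 0, 0, 0, 0.1, 0, 0, 0, 0, 0.1, 0, 0, 0, 0, 0, 0, 0, 0, 0, 0, 0, 0]'

```text
time_s: 22.03
position: [0.6241, 0.1065, 0.0661]
tool_rot: [[0.991, 0.002, -0.131], [0.131, 0.0, 0.991], [0.002, -1.0, -0.0]]
force: [-10.1, -1.6, 17.1]
finger_gap: -0.0002
```

Call:
play_rows --increments '[0, 0, 0.1, 0, 0, 0, 0, 0, 0, 0, 0, 0, 0, 0, 0, 0, 0, 0, 0, 0, 0, 0, 0, 0, 0]'

```text
time_s: 22.45
position: [0.6241, 0.1065, 0.066]
tool_rot: [[0.991, 0.002, -0.131], [0.131, 0.0, 0.991], [0.002, -1.0, -0.0]]
force: [-12.0, -2.0, 23.4]
finger_gap: -0.0002
```

Call:
play_rows --increments '[0, 0, -0.5, 0, 0, 0, 0, -1, 0, 0, 0, 0, -2, 0, 0, 0, 0, -2.5, 0, 0, 0, 0, -1.5, 0, 0]'

```text
time_s: 22.87
position: [0.6243, 0.1066, 0.1392]
tool_rot: [[0.991, 0.003, -0.131], [0.131, 0.0, 0.991], [0.003, -1.0, 0.0]]
force: [1.4, 0.5, 0.8]
finger_gap: -0.0001
```

```bash
python3 - <<'E'
from fit import *
s=st(); save('side','s14');st()
im=cv2.imread('pics/s14.png');cv2.imwrite('pics/s14c.png',cv2.resize(im[140:290,190:340],None,fx=4,fy=4,interpolation=cv2.INTER_CUBIC))
E
python3 corner.py fl .14 10
```

```text
22.8667 [0.6243 0.1066 0.1392] [1.4 0.5 0.8] -0.0001
[[ 9.913e-01  2.800e-03 -1.313e-01]
 [ 1.313e-01  4.000e-04  9.913e-01]
 [ 2.800e-03 -1.000e+00  0.000e+00]]
22.9167 [0.6255 0.1068 0.1425] [0.7 0.  2.2] 0.0003
[[ 9.913e-01  7.800e-03 -1.313e-01]
 [ 1.313e-01  1.000e-03  9.913e-01]
 [ 7.800e-03 -1.000e+00 -1.000e-04]]
[0, -1.3, 0.0, 1.6, 0.0, 0, -1.3, 0.0, 1.6, 0.0, 0, -1.3, 0.0, 1.6, 0.0, 0, -1.3, 0.0, 1.6, 0.0, 0, -1.3, 0.0, 1.6, 0.0]
[0, -1.3, 0.0, 1.6, 0.0, 0, -1.3, 0.1, 1.6, 0.0, 0, -1.4, 0.0, 1.6, 0.0, 0, -1.3, 0.1, 1.6, 0.0, 0, -1.4, 0.0, 1.6, 0.0]
end [0.4736 0.248  0.1405] 7.55 start [0.6255 0.1068 0.1425]
```

View pics/s14c.png

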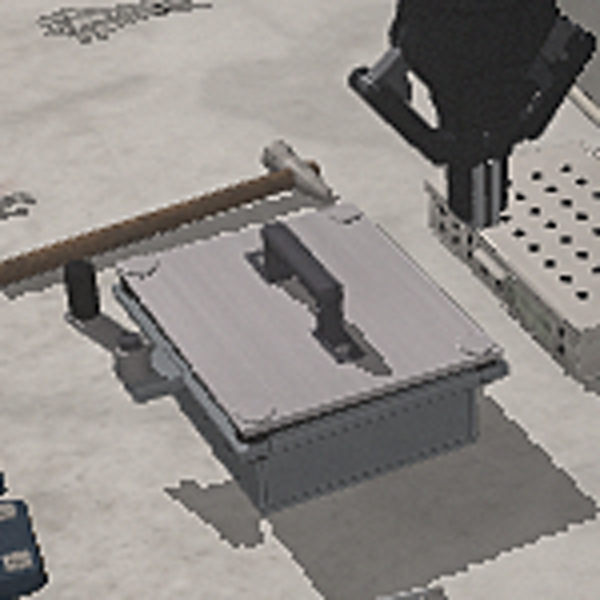

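Call:
play_rows --increments '[0, -1.3, 0, 1.6, 0, 0, -1.3, 0, 1.6, 0, 0, -1.3, 0, 1.6, 0, 0, -1.3, 0, 1.6, 0, 0, -1.3, 0, 1.6, 0]'

```text
time_s: 23.33
position: [0.5478, 0.1778, 0.1359]
tool_rot: [[0.991, -0.0, -0.131], [0.131, 0.0, 0.991], [-0.0, -1.0, 0.0]]
force: [0.2, -0.2, 0.1]
finger_gap: 0.0001
```

Call:
play_rows --increments '[0, -1.3, 0, 1.6, 0, 0, -1.3, 0, 1.6, 0, 0, -1.3, 0, 1.6, 0, 0, -1.3, 0, 1.6, 0, 0, -1.3, 0, 1.6, 0]'

```text
time_s: 23.75
position: [0.4728, 0.2486, 0.1361]
tool_rot: [[0.991, -0.0, -0.131], [0.131, -0.0, 0.991], [-0.0, -1.0, 0.0]]
force: [-0.0, -0.2, -0.5]
finger_gap: -0.0001
```

Call:
play_rows --increments '[0, 0, 1, 0, 0, 0, 0, 1.3, 0, 0, 0, 0, 1, 0, 0, 0, 0, 0.7, 0, 0, 0, 0, 0.3, 0, 0]'

```text
time_s: 24.17
position: [0.4733, 0.2474, 0.0915]
tool_rot: [[0.991, -0.002, -0.131], [0.131, -0.001, 0.991], [-0.002, -1.0, -0.001]]
force: [-0.6, 0.1, -0.2]
finger_gap: 0.0
```

```bash
python3 - <<'E'
from fit import *
s=st(); save('side','s15');save('wrist','w15');st()
im=cv2.imread('pics/s15.png');cv2.imwrite('pics/s15c.png',cv2.resize(im[140:290,190:340],None,fx=4,fy=4,interpolation=cv2.INTER_CUBIC))
E
python3 corner.py fl .08 5
```

```text
24.1667 [0.4733 0.2474 0.0915] [-0.6  0.1 -0.2] 0.0
[[ 9.914e-01 -2.300e-03 -1.307e-01]
 [ 1.307e-01 -1.000e-03  9.914e-01]
 [-2.400e-03 -1.000e+00 -7.000e-04]]
24.2667 [0.4736 0.2476 0.0925] [-0.  -0.6 -0.1] -0.0001
[[ 9.914e-01 -1.300e-03 -1.307e-01]
 [ 1.307e-01 -5.000e-04  9.914e-01]
 [-1.400e-03 -1.000e+00 -3.000e-04]]
[0, 0.0, 0.2, 0.0, 0.0, 0, 0.0, 0.3, 0.0, 0.0, 0, 0.0, 0.2, 0.0, 0.0, 0, 0.0, 0.3, 0.0, 0.0, 0, 0.0, 0.2, 0.1, 0.0]
end [0.4735 0.2486 0.0805] 7.51 start [0.4736 0.2476 0.0925]
```

View pics/s15c.png

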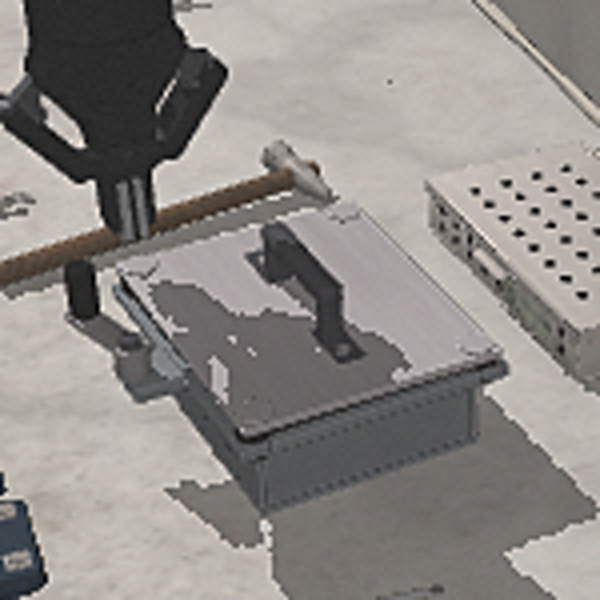

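View pics/w15.png

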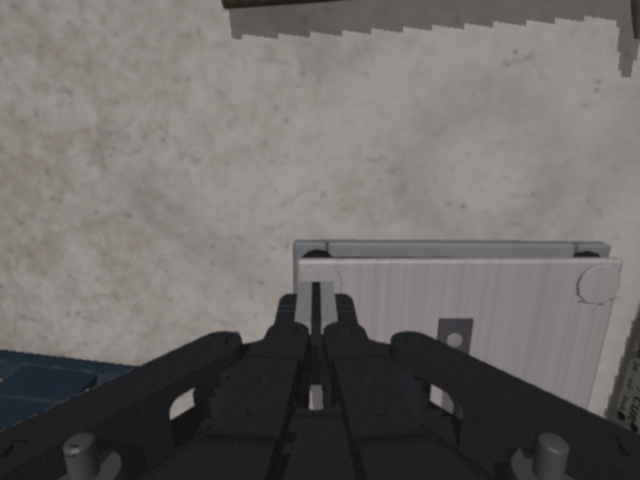

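Call:
play_rows --increments '[0, 0.1, 0.5, 0.1, 0, 0, 0, 0.5, 0, 0, 0, 0, 0.4, 0, 0, 0, 0, 0.3, 0, 0, 0, 0, 0.2, 0, 0]'

```text
time_s: 24.68
position: [0.4744, 0.2491, 0.0738]
tool_rot: [[0.991, -0.0, -0.131], [0.131, -0.0, 0.991], [-0.0, -1.0, -0.0]]
force: [0.3, 0.5, -0.1]
finger_gap: 0.0002
```

Call:
play_rows --increments '[0, 0, 0.1, 0, 0, 0, 0, 0.1, 0, 0, 0, 0, 0.1, 0, 0, 0, 0, 0.1, 0, 0, 0, 0, 0.1, 0, 0]'

```text
time_s: 25.1
position: [0.4747, 0.2494, 0.0706]
tool_rot: [[0.991, 0.001, -0.131], [0.131, 0.001, 0.991], [0.001, -1.0, 0.0]]
force: [-3.7, -2.1, 7.4]
finger_gap: -0.0001
```

Call:
play_rows --increments '[0, 0, 0.1, 0, 0, 0, 0, 0.1, 0, 0, 0, 0, 0.1, 0, 0, 0, 0, 0, 0, 0, 0, 0, 0, 0, 0]'

```text
time_s: 25.52
position: [0.4746, 0.2494, 0.0674]
tool_rot: [[0.991, 0.0, -0.131], [0.131, 0.001, 0.991], [0.0, -1.0, 0.0]]
force: [-5.0, -1.6, 7.1]
finger_gap: -0.0
```

Call:
play_rows --increments '[0, 0, 0.1, 0, 0, 0, 0, 0.1, 0, 0, 0, 0, 0.1, 0, 0, 0, 0, 0, 0, 0, 0, 0, 0, 0, 0]'

```text
time_s: 25.93
position: [0.4746, 0.2495, 0.066]
tool_rot: [[0.991, 0.001, -0.132], [0.132, 0.001, 0.991], [0.001, -1.0, 0.001]]
force: [-9.8, -3.8, 16.9]
finger_gap: -0.0001
```

Call:
play_rows --increments '[0, 0, 0.1, 0, 0, 0, 0, 0.1, 0, 0, 0, 0, 0, 0, 0, 0, 0, 0, 0, 0, 0, 0, 0, 0, 0]'

```text
time_s: 26.35
position: [0.4747, 0.2495, 0.0659]
tool_rot: [[0.991, 0.001, -0.132], [0.132, 0.001, 0.991], [0.001, -1.0, 0.0]]
force: [-16.4, -6.7, 28.7]
finger_gap: -0.0003
```

Call:
play_rows --increments '[0, 0, -0.5, 0, 0, 0, 0, -1, 0, 0, 0, 0, -2, 0, 0, 0, 0, -2.5, 0, 0, 0, 0, -2, 0, 0]'

```text
time_s: 26.77
position: [0.4747, 0.2493, 0.1431]
tool_rot: [[0.991, 0.001, -0.131], [0.131, 0.0, 0.991], [0.001, -1.0, 0.0]]
force: [-0.3, 0.0, -0.3]
finger_gap: -0.0001
```

Call:
play_rows --increments '[0, 0, -1, 1.5, 0, 0, 0, 0, 2, 0, 0, 0, 0, 0, 0, 0, 0, 0, 0, 0, 0, 0, 0, 0, 0]'

```text
time_s: 27.18
position: [0.4698, 0.2835, 0.1509]
tool_rot: [[0.991, -0.001, -0.131], [0.131, -0.001, 0.991], [-0.001, -1.0, -0.001]]
force: [-0.4, -0.3, -0.8]
finger_gap: 0.0001
```

```bash
python3 - <<'E'
from fit import *
s=st(); save('side','s16');
for n in ['latch_knob','lid','drybox']: print(n,[(np.round(d['at'],4),d['score']) for d in finder.mark_of(n,'side')][:2])
save('top','t16')
for n in ['latch_knob','lid','drybox']: print(n,[(np.round(d['at'],4),d['score']) for d in finder.mark_of(n,'top')][:2])
im=cv2.imread('pics/s16.png');cv2.imwrite('pics/s16c.png',cv2.resize(im[160:290,190:330],None,fx=4,fy=4,interpolation=cv2.INTER_CUBIC))
im=cv2.imread('pics/t16.png');cv2.imwrite('pics/t16c.png',cv2.resize(im[180:320,160:310],None,fx=4,fy=4,interpolation=cv2.INTER_CUBIC))
a=np.radians(7.5); c,s_=np.cos(a),np.sin(a)
k=np.array([-98+42*np.cos(np.radians(120)),42*np.sin(np.radians(120))])/1e3
print('knob model',.549+c*k[0]-s_*k[1],.177+s_*k[0]+c*k[1])
E
```

```text
27.1833 [0.4698 0.2835 0.1509] [-0.4 -0.3 -0.8] 0.0001
[[ 9.913e-01 -6.000e-04 -1.314e-01]
 [ 1.314e-01 -6.000e-04  9.913e-01]
 [-7.000e-04 -1.000e+00 -5.000e-04]]
latch_knob [(array([ 0.7283, -0.0348, -0.0027]), 0.69), (array([0.4302, 0.2059, 0.0901]), 0.59)]
lid [(array([0.5445, 0.1803, 0.0471]), 0.56)]
drybox [(array([ 0.5492,  0.1793, -0.0018]), 0.61)]
latch_knob [(array([0.4364, 0.2051, 0.0885]), 0.74)]
lid [(array([0.5553, 0.1788, 0.0493]), 0.73)]
drybox []
knob model 0.42627042356700034 0.1975292734546668
```

View pics/s16c.png

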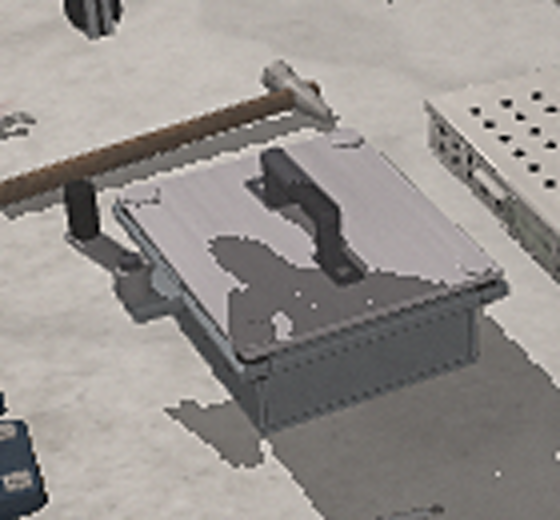

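View pics/t16c.png

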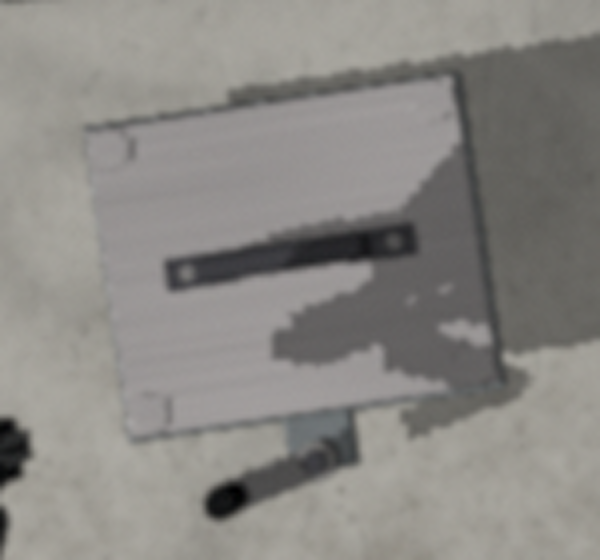

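```bash
python3 - <<'E'
from fit import *
C=np.array([[75,90,64],[75,-90,64],[-75,-90,64],[-75,90,64]])/1e3
q,r=fit([('top',C,unc([(86,128),(457,72),(502,380),(133,440)],4,(160,180)))],[.55,.177,.13]); print(q.round(4),np.rad2deg(q[2]),r.round(1))
qs,rs=fit([('side',C,unc([(345,132),(505,285),(245,360),(116,206)],4,(190,160)))],[.55,.177,.13]); print(qs.round(4),np.rad2deg(qs[2]),rs.round(1))
im=cv2.imread('pics/t16.png'); im2=cv2.imread('pics/s16.png')
big=cv2.resize(im[180:320,160:310],None,fx=4,fy=4,interpolation=cv2.INTER_CUBIC); b2=cv2.resize(im2[160:290,190:330],None,fx=4,fy=4,interpolation=cv2.INTER_CUBIC)
for qq in [[.549,.1767,np.radians(7.5)]]:
  for ang,col in [(120,(0,0,255)),(105,(0,255,0))]:
    for z in (.073,.103):
      P=[[-.098+.042*np.cos(np.radians(ang)),.042*np.sin(np.radians(ang)),z]]
      for c,img,o in (('top',big,(160,180)),('side',b2,(190,160))):
        u=(proj(c,tf(qq,P))[0]-np.array(o)+.5)*4-.5; cv2.circle(img,tuple(int(v) for v in u),4,col,-1)
  for c,img,o in (('top',big,(160,180)),('side',b2,(190,160))):
    for p in ([-.098,0,.073],):
        u=(proj(c,tf(qq,[p]))[0]-np.array(o)+.5)*4-.5; cv2.circle(img,tuple(int(v) for v in u),4,(255,0,0),-1)
cv2.imwrite('pics/k.png',np.hstack([big[380:560,140:440],b2[140:320,40:340]]))
E
```

```text
[0.5496 0.1767 0.1311] 7.514063283467975 [ 0.1  0.3 -0.3  0.   0.3  0.2 -0.  -0.6]
[0.5451 0.1682 0.1415] 8.106478466121917 [ 1.2  0.4  0.2 -1.6 -0.1  1.7 -1.1 -1. ]
```

View pics/k.png

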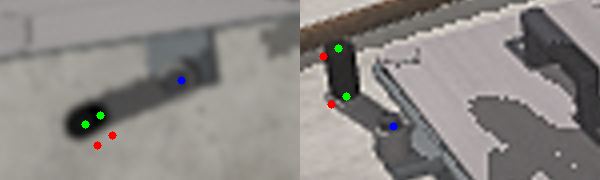

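Call:
play_rows --increments '[0, -1, 0, -1, 0, 0, -1.8, 0, -2, 0, 0, -2, 0, -2, 0, 0, -1.7, 0, -2, 0, 0, -1, 0, -1, 0]'

```text
time_s: 28.0
position: [0.4049, 0.1931, 0.1512]
tool_rot: [[0.991, -0.0, -0.131], [0.131, -0.0, 0.991], [-0.0, -1.0, -0.0]]
force: [-0.2, -0.7, -0.5]
finger_gap: -0.0001
```

Call:
play_rows --increments '[0, 0, 0, 0, 0, 0, 0, 1, 0, 0, 0, 0, 1, 0, 0, 0, 0, 1, 0, 0, 0, 0, 0, 0, 0]'

```text
time_s: 28.42
position: [0.4049, 0.1947, 0.1179]
tool_rot: [[0.991, -0.005, -0.132], [0.132, -0.002, 0.991], [-0.005, -1.0, -0.001]]
force: [-0.5, -0.8, -0.2]
finger_gap: -0.0
```

```bash
cat > bx.py <<'E'
from fit import *
def bx():
    s=manip.sense(); d=np.array(s['position'])[:2]-[.549,.1767]; a=np.radians(7.5); c,n=np.cos(a),np.sin(a)
    print('box mm',np.round([c*d[0]+n*d[1],-n*d[0]+c*d[1]],4)*1e3,'z',s['position'][2].round(4) if hasattr(s['position'][2],'round') else s['position'][2],'F',np.round(s['force'],1),'t',s['time_s'])
E
python3 - <<'E'
from bx import *
bx(); save('side','s17');save('wrist','w17');bx()
im=cv2.imread('pics/s17.png');cv2.imwrite('pics/s17c.png',cv2.resize(im[140:290,170:320],None,fx=4,fy=4,interpolation=cv2.INTER_CUBIC))
E
```

```text
box mm [-140.5   36.6] z 0.1179 F [-0.5 -0.8 -0.2] t 28.4167
box mm [-139.6   36.8] z 0.1202 F [-0.5 -0.1  0.7] t 28.5167
```

View pics/s17c.png

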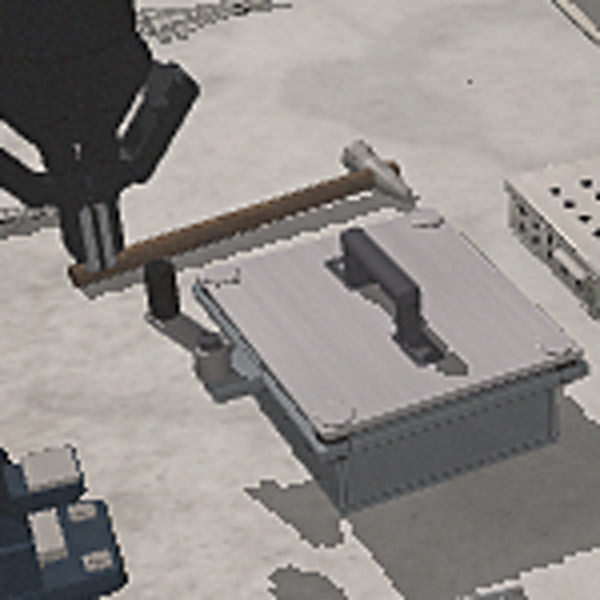

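View pics/w17.png

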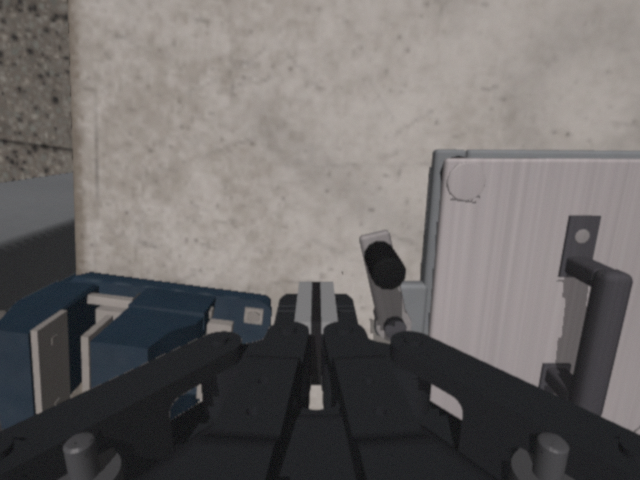

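Call:
play_rows --increments '[0, 0, 1, 0.4, 0, 0, 0, 1.2, 0, 0, 0, 0, 1, 0, 0, 0, 0, 0.7, 0, 0, 0, 0, 0.1, 0, 0]'

```text
time_s: 28.93
position: [0.4048, 0.1985, 0.0796]
tool_rot: [[0.991, -0.003, -0.131], [0.131, -0.001, 0.991], [-0.003, -1.0, -0.001]]
force: [0.5, -0.3, -0.5]
finger_gap: 0.0003
```

Call:
play_rows --increments '[0, 0.4, 0, 0, 0, 0, 0.4, 0, 0, 0, 0, 0.3, 0, 0, 0, 0, 0, 0, 0, 0, 0, 0, 0, 0, 0]'

```text
time_s: 29.35
position: [0.417, 0.2002, 0.0817]
tool_rot: [[0.991, 0.001, -0.131], [0.131, 0.0, 0.991], [0.001, -1.0, 0.0]]
force: [-0.1, -0.2, 0.3]
finger_gap: 0.0001
```

```bash
python3 - <<'E'
from bx import *
bx(); save('side','s18');save('wrist','w18');bx()
im=cv2.imread('pics/s18.png');cv2.imwrite('pics/s18c.png',cv2.resize(im[140:290,170:320],None,fx=4,fy=4,interpolation=cv2.INTER_CUBIC))
E
```

```text
box mm [-127.8   40.5] z 0.0817 F [-0.1 -0.2  0.3] t 29.35
box mm [-128.1   40.5] z 0.0816 F [-0.2  0.5 -0.5] t 29.45
```

View pics/s18c.png

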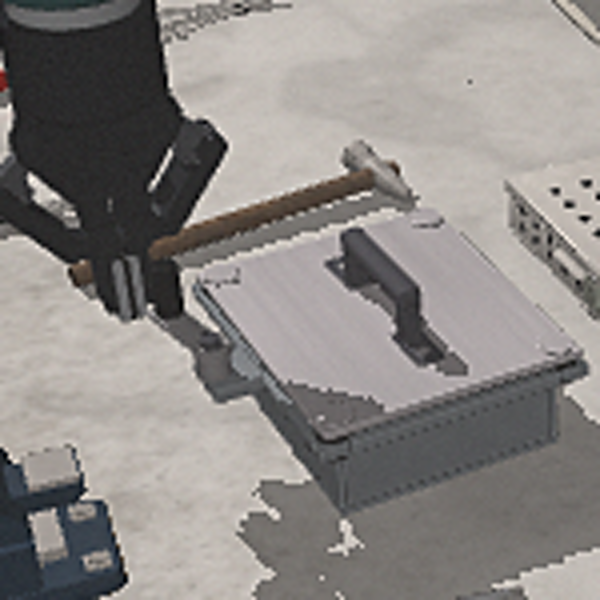

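View pics/w18.png

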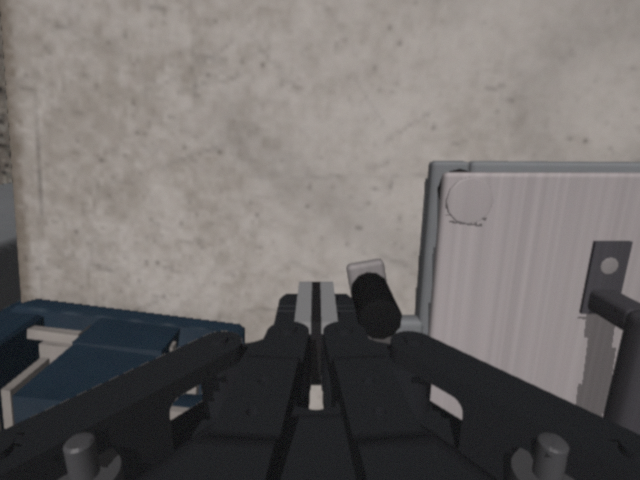

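Call:
play_rows --increments '[0, 0.4, 0, 0, 0, 0, 0.4, 0, 0.1, 0, 0, 0.4, 0, 0.1, 0, 0, 0.4, 0, 0.1, 0, 0, 0.4, 0, 0.1, 0]'

```text
time_s: 29.87
position: [0.4362, 0.2067, 0.0812]
tool_rot: [[0.991, -0.0, -0.131], [0.131, -0.0, 0.991], [-0.0, -1.0, -0.0]]
force: [-0.9, -0.5, 0.8]
finger_gap: -0.0001
```

Call:
play_rows --increments '[0, 0.4, 0, 0.1, 0, 0, 0.4, 0, 0, 0, 0, 0.4, 0, 0, 0, 0, 0.4, 0, 0, 0, 0, 0.4, 0, -0.1, 0]'

```text
time_s: 30.28
position: [0.456, 0.2096, 0.0813]
tool_rot: [[0.991, -0.0, -0.131], [0.131, 0.0, 0.991], [0.0, -1.0, 0.0]]
force: [-1.2, 0.0, 0.7]
finger_gap: 0.0001
```

```bash
python3 - <<'E'
from bx import *
bx(); save('side','s19');save('wrist','w19');bx()
im=cv2.imread('pics/s19.png');cv2.imwrite('pics/s19c.png',cv2.resize(im[140:290,170:320],None,fx=4,fy=4,interpolation=cv2.INTER_CUBIC))
E
```

```text
box mm [-87.9  44.7] z 0.0813 F [-1.2  0.   0.7] t 30.2833
box mm [-87.6  44.6] z 0.0814 F [0.2 0.4 0.3] t 30.3833
```

View pics/s19c.png

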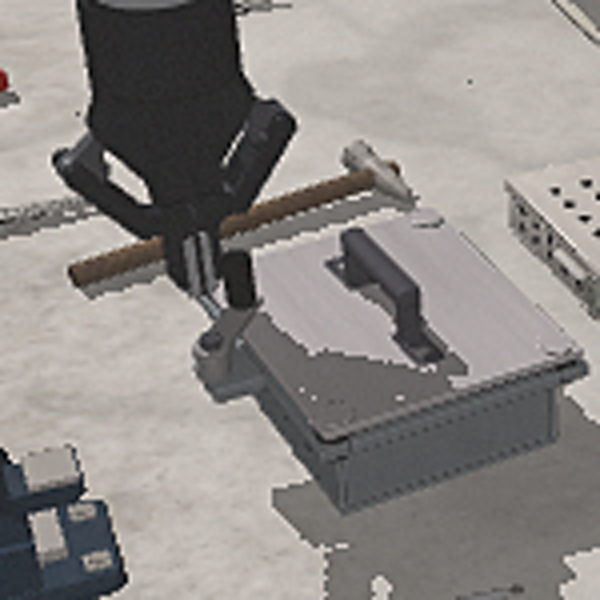

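View pics/w19.png

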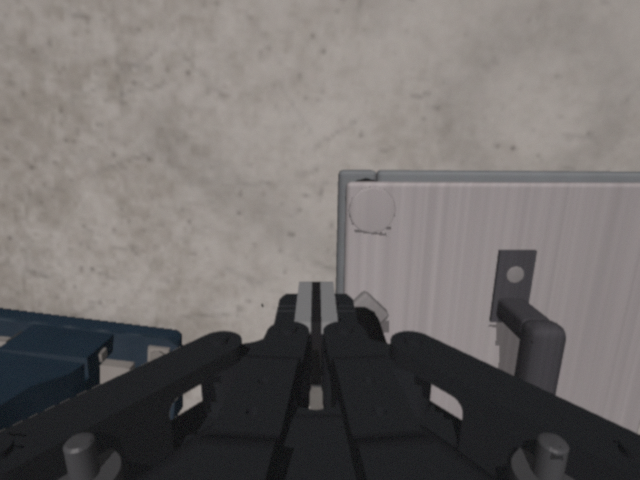

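Call:
play_rows --increments '[0, 0.4, 0, -0.1, 0, 0, 0.4, 0, -0.2, 0, 0, 0.4, 0, -0.2, 0, 0, 0.3, 0, -0.2, 0, 0, 0.3, 0, -0.2, 0]'

```text
time_s: 30.8
position: [0.4749, 0.2025, 0.0812]
tool_rot: [[0.991, -0.0, -0.131], [0.131, -0.0, 0.991], [-0.0, -1.0, -0.0]]
force: [-1.8, -0.1, -0.3]
finger_gap: -0.0
```

Call:
play_rows --increments '[0, 0.3, 0, -0.3, 0, 0, 0.3, 0, -0.3, 0, 0, 0.2, 0, -0.3, 0, 0, 0.2, 0, -0.3, 0, 0, 0.1, 0, -0.3, 0]'

```text
time_s: 31.22
position: [0.4878, 0.1894, 0.0814]
tool_rot: [[0.991, 0.0, -0.131], [0.131, 0.001, 0.991], [0.0, -1.0, 0.001]]
force: [-4.7, 11.4, 0.8]
finger_gap: 0.0
```

```bash
python3 - <<'E'
from bx import *
bx(); save('side','s20');save('wrist','w20');bx()
im=cv2.imread('pics/s20.png');cv2.imwrite('pics/s20c.png',cv2.resize(im[140:290,170:320],None,fx=4,fy=4,interpolation=cv2.INTER_CUBIC))
E
```

```text
box mm [-59.   20.5] z 0.0814 F [-4.7 11.4  0.8] t 31.2167
box mm [-59.2  20.9] z 0.0814 F [-2.6  3.8 -0.5] t 31.3167
```

View pics/s20c.png

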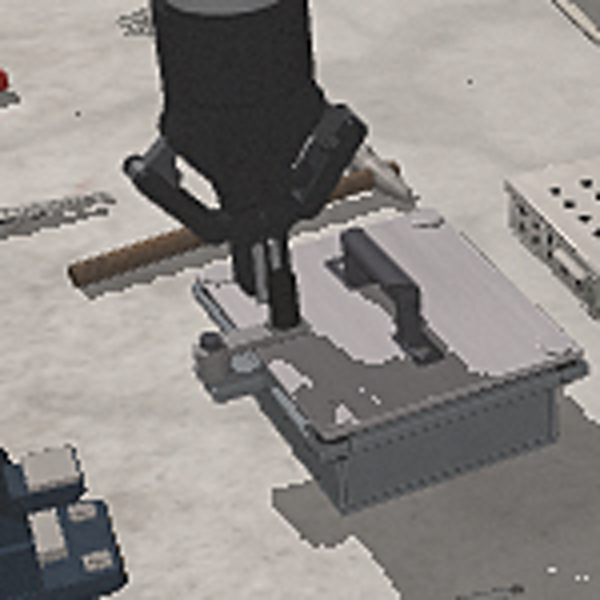

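View pics/w20.png

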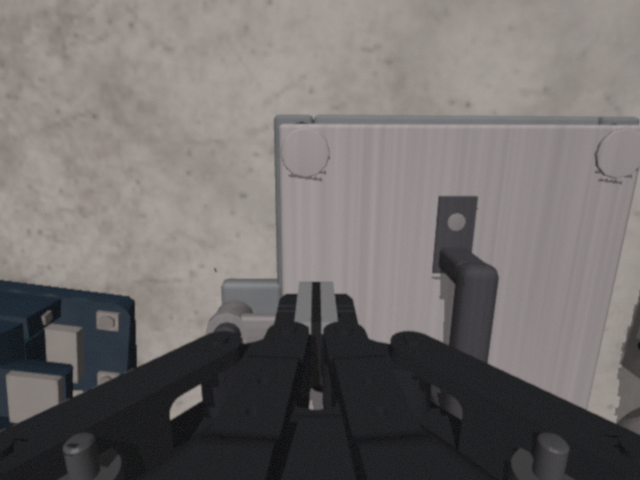

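Call:
play_rows --increments '[0, 0, 0, -0.1, 0, 0, 0, 0, 0, 0, 0, 0, 0, 0.5, 0, 0, 0, 0, 1, 0, 0, 0, 0, 1, 0]'

```text
time_s: 31.73
position: [0.4845, 0.2136, 0.0815]
tool_rot: [[0.991, 0.001, -0.131], [0.131, -0.0, 0.991], [0.001, -1.0, -0.0]]
force: [0.6, -0.0, 0.4]
finger_gap: 0.0002
```

Call:
play_rows --increments '[0, 0, -1, 0, 0, 0, 0, -2, 0, 0, 0, 0, -3, 0, 0, 0, 0, -3, 0, 0, 0, 0, -2, 2, 0]'

```text
time_s: 32.15
position: [0.4829, 0.2315, 0.1955]
tool_rot: [[0.992, 0.004, -0.129], [0.129, 0.0, 0.992], [0.004, -1.0, -0.0]]
force: [0.6, -0.4, -0.1]
finger_gap: -0.0001
```

Call:
play_rows --increments '[0, 0, 0, 3, 0, 0, 0, 0, 3, 0, 0, 0, 0, 3, 0, 0, 0, 0, 3, 0, 0, 0, 0, 3, 0]'

```text
time_s: 32.57
position: [0.4617, 0.3832, 0.1923]
tool_rot: [[0.991, 0.001, -0.131], [0.131, 0.0, 0.991], [0.001, -1.0, 0.0]]
force: [0.4, -0.3, 0.7]
finger_gap: -0.0002
```

Call:
play_rows --increments '[0, 0, 0, 0, 0, 0, 0, 0, 0, 0, 0, 0, 0, 0, 0, 0, 0, 0, 0, 0, 0, 0, 0, 0, 0]'

```text
time_s: 32.98
position: [0.4625, 0.3808, 0.1917]
tool_rot: [[0.992, 0.0, -0.13], [0.13, 0.0, 0.992], [0.001, -1.0, 0.0]]
force: [0.0, -0.2, 0.0]
finger_gap: 0.0
```

```bash
python3 - <<'E'
from bx import *
bx(); save('side','s21');
for n in ['latch_knob','lid','screwdriver','pliers']: print(n,[(np.round(d['at'],4),d['score']) for d in finder.mark_of(n,'side')][:2])
save('top','t21')
for n in ['latch_knob','lid','screwdriver','pliers']: print(n,[(np.round(d['at'],4),d['score']) for d in finder.mark_of(n,'top')][:2])
im=cv2.imread('pics/s21.png');cv2.imwrite('pics/s21c.png',cv2.resize(im[160:290,190:330],None,fx=4,fy=4,interpolation=cv2.INTER_CUBIC))
im=cv2.imread('pics/t21.png');cv2.imwrite('pics/t21c.png',cv2.resize(im[180:320,160:310],None,fx=4,fy=4,interpolation=cv2.INTER_CUBIC))
E
```

```text
box mm [-59.1 213.6] z 0.1917 F [ 0.  -0.2  0. ] t 32.9833
latch_knob [(array([0.4891, 0.1735, 0.0902]), 0.77)]
lid [(array([0.5461, 0.1807, 0.0445]), 0.68), (array([ 0.7266, -0.0363, -0.0009]), 0.45)]
screwdriver [(array([ 0.4716,  0.0012, -0.0025]), 0.55)]
pliers [(array([ 0.7283, -0.0364, -0.0036]), 0.93)]
latch_knob [(array([0.4942, 0.1715, 0.0882]), 0.6)]
lid [(array([0.5518, 0.1802, 0.0489]), 0.89), (array([ 0.7285, -0.0367, -0.005 ]), 0.48)]
screwdriver [(array([ 0.4764, -0.    ,  0.0009]), 0.74), (array([0.5543, 0.1796, 0.05  ]), 0.33)]
pliers [(array([ 0.7269, -0.0368, -0.0017]), 0.6)]
```

View pics/s21c.png

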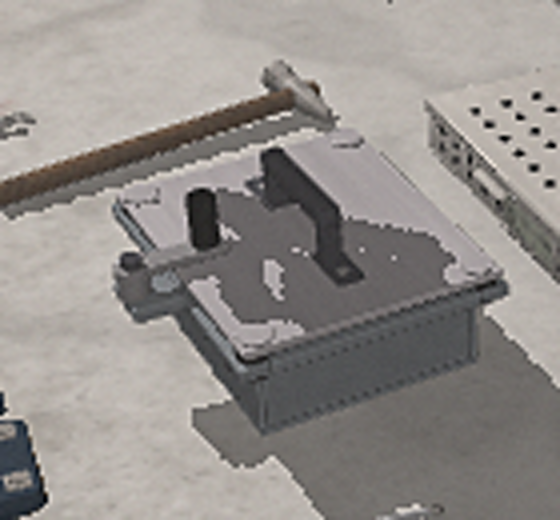

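View pics/t21c.png

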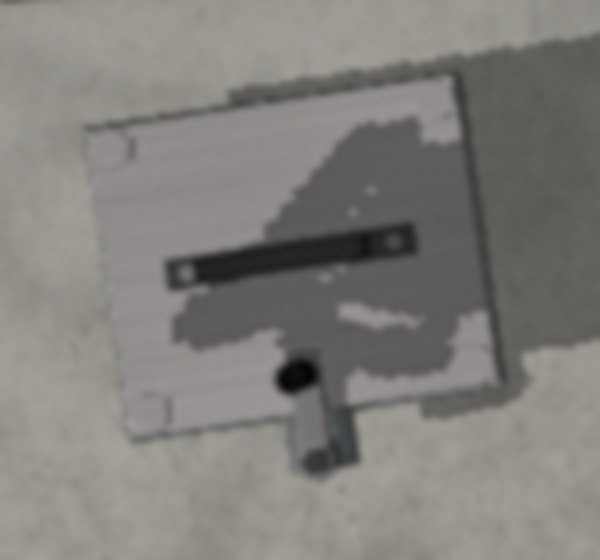

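```bash
python3 -c "
from workcell import manip; print(manip.close_job())"
```

```text
the job is handed in; nothing more can be done
None
```

The lid is on the dry box, pressed home at all four corners and latched. I handed the job in at about 33 s of the 67 s allowed; the interface reports no verdict.

- **Placing:** I set the lid on the four lobes and let go, aligned with the box to about 1–2 mm.
- **Pressing:** The corners went down in the order back left, front right, back right, front left. Each one stopped dead at z ≈ 0.066 m under 20–40 N. At back left and front right, the camera showed the other corners still up before I moved on.
- **Latch:** I pushed the knob round with the closed fingers until about 11 N built up at the stop, then drew clear.

**Last checks**
- **Lid:** The top view before latching fits a lid at sealed height within 0.6 px, at (0.5496, 0.1767), 7.5°, and it looks unchanged afterwards.
- **Latch:** The knob marks put the latch at about 2.0 rad, against the 1.8 needed.
- **Screwdriver and pliers:** They read within a few mm of their first marks.
- **Arm:** It stands clear with no contact force.

**Disagreements**
- My rough fit of the lid corners in the side view was poor, with 1–2 px residuals and a y about 8 mm off. I trusted the top view and the contact heights instead.
- The side and top networks differ by about 5–6 mm in lid x.
- The latch started at about 0.25 rad rather than 0.

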